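# Trial-fit a power supply on its chassis

## Task

Trial-fit the power-supply parts on the chassis: stand the transformer in front of the mains inlet and the heat sink in front of the output terminals, each in line with its connector and square to the rear panel (the transformer's long sides parallel to the panel, the heat sink's fins running towards it), with about 25 mm of wiring room between part and connector. Lay the bridge rectifier flat, blades up, on top of the heat sink in the middle of its channel, and stand the capacitor upright on the chassis midway between the transformer and the heat sink, in line with them. Set the parts down rather than dropping them, and leave the helping-hands stand, the tin and the screwdriver where they are.

Things in the scene. Friction and masses are not known exactly. Their poses are not given: they have to be found in the camera images.
- transformer_mid (a point): Mains transformer, loose, 0.55 kg: upright steel core 66 mm long (its y) x 24 mm (its x) x 55 mm, grip over the 66; copper coil in the middle, 46 mm in x, 40 mm in y, 9 to 50 mm above the underside. Bottom flange 82 mm (y) x 26 x 2 mm. Height 58 mm. This point: its centre, 29 mm above the underside; z up. Stands upright on the bench at the start, at any of the parts' four places
- heatsink_mid (a point): Plain aluminium heat sink, loose, 0.16 kg: 60 mm long (its x, the way the fins run) x 64 mm wide (its y) x 24 mm high. Base 6 mm thick; three upright fins along each side leave a flat channel 44 mm wide along x, open at both ends, its floor 6 mm above the underside. This point: its centre, 12 mm above the underside; z up. Lies base down on the bench at the start
- rectifier_mid (a point): Bridge rectifier, loose, 30 g: flat dark metal case 28 x 28 x 10 mm with four brass blades standing up from it to 22 mm above the underside, 3 mm or more in from the case's edges. This point: the centre of the case, 5 mm above the underside; z up, x and y square to its sides. Lies flat on the bench, blades up, at the start
- capacitor_mid (a point): Smoothing capacitor, loose, 70 g: plain dark grey round can, 35 mm diameter, 50 mm tall, two screw terminals on top (to 53 mm). This point: its centre, 25 mm above the underside; z up along its axis. Stands upright on the bench at the start
- chassis: Open aluminium chassis, fixed: flat sheet 150 mm (its x) x 290 mm (its y) on rubber feet, top of the sheet 11 mm above the bench. Rear panel along its far edge: inner face at x = +73 mm, top 61 mm above the bench. Origin: middle of the sheet's outline, at bench level; x points squarely at the panel (away from the robot), y along it to the left. Place and yaw vary
- inlet: Mains inlet in the rear panel, fixed: one black block 30 mm wide with three flat brass lugs pointing inwards (flange 48 mm wide outside). Origin: at the inner tips of the lugs, on its middle line, 36 mm above the bench, 30 mm in front of the panel's inner face; axes as the chassis. 80 to 95 mm left or right of the chassis's middle; the terminals are on the other side
- terminals: Output terminals in the rear panel, fixed: two round black binding posts side by side, 19 mm apart, bare brass studs pointing inwards. Origin: midway between the inner tips of the studs, 36 mm above the bench, 23 mm in front of the panel's inner face; axes as the chassis. 80 to 95 mm from the chassis's middle, on the other side from the inlet
- helping_hands: Bystander, not to be moved: helping-hands stand with a dark iron base 75 x 85 mm, a cross bar about 135 mm long 98 mm up, with clips and a round magnifier, 175 mm tall. Origin: centre of its underside
- tin: Bystander, not to be moved: flat closed metal tin 83 x 113 x 26 mm. Origin: centre of its underside
- screwdriver: Bystander, not to be moved: screwdriver 190 mm long with a black handle, lying along its x. Origin on its axis line, at bench level

How it is judged:
By the outcome, as a careful person would: the job done as asked, in the order asked, and still so for the second after the job is handed in, with the robot touching nothing.
It also fails if it takes over 102 s, if anything falls off the work surface, if the arm or the gripper's body presses on something with over 40 N, if the wrist force passes 120 N, or if a joint passes its speed limit or range.

## Robot

A 7-joint arm with a two-finger parallel gripper is mounted at the origin on the work surface. World frame = base frame: x ahead of the robot, y to its left, z up, the work surface at z = 0. Lengths are in mm, angles in rad, forces in N, time in s.
With the tool pointing down it reaches from about 350 to 900 mm from the base axis. Payload 19.9 kg.
Tool frame: the origin (TCP) lies where the fingers leave the gripper's body, on its centre line; the fingertips stand 73 mm ahead of it and the grasp point (between the pads) lies 54 mm ahead of it; z points along the fingers, y is the direction in which the jaws open and shut (so a half turn about z gives the same grasp; the last joint's range is limited). The gripper opens to 85 mm and grips with 20 to 120 N. Pads are 22 mm wide; open, the fingers measure 114 mm over their backs; the gripper's body (76 mm by 85 mm) begins 54 mm behind the grasp point. The pads swing forward as they close: fully open they stand 13 mm farther back than shut.
Start: joints at [-1.335, 0.417, -0.01, 1.614, 0.005, 1.111, -0.053], TCP at [170.788, 601.199, 303.86] pointing down, gripper open.
Joint ranges: [-2.81, 2.81], [-0.39, 2.02], [-1.27, 1.25], [0.06, 2.57], [-1.19, 4.33], [0.19, 2], [-2.82, 2.82]. Speed limits (rad/s): [1.89, 1.89, 2.39, 2.39, 3.01, 3.01, 3.01].

## Interface

Orientations are given as a rotation vector (axis times angle).
In Python, from rig import sense, capture, camera_info, job_done gives the robot as it stands.
- The arm moves only by the tool move_arm, never from a script. Its argument "commands" is a list of rows, each an object of numbers: "grip": the opening, from 0 (shut) to 1 (fully open); "dx", "dy", "dz": the shift along the tool's x, y, z in m; "rx", "ry", "rz": the turn, a rotation vector about the tool's x, y, z in rad. In form: [{"grip": .., "dx": .., "dy": .., "dz": .., "rx": .., "ry": .., "rz": ..}, ...]. A call has 1 to 10 rows; each row is the pose to reach, as a shift and turn from the pose measured when the call began, along the tool's axes at that moment; what a row does not reach only later rows make up. A row lasts 1/12 s, in which the tool goes at most 41.7 mm and 7.16 degrees, less where a joint would pass 70% of its speed; a pose out of reach is approached as far as the arm can. A call with a gripper value outside its range is refused whole. The fingers move at their own pace and stop on an object; "force" is the grip in N (left out, the last holds). Time passes only in rows, so rows that repeat a pose let the fingers close. It gives the time, the measured TCP pose, the force and the opening at its end, in the units of the state.
- sense(): the state, without advancing time (a new reading comes with each control period).
- capture(name): name is "scene" or "top" or "wrist"; returns the picture (420x560x3 uint8, blue, green, red); there is no depth.
- camera_info(name): a dict with "fx", "fy", "cx", "cy" (pixels), "dist_coeffs" ([k1, k2, p1, p2, k3] as OpenCV has them; the pictures are not rectified), "extrinsics" (4x4, takes a point from camera to world coordinates). Camera axes: x right, y down, z forward; pixel columns grow to the right and rows downward; lengths in mm; the calibration is good to about 2 mm. A picture is of the moment at which its call begins: read the wrist's pose just before it. camera_info takes no time and is no camera call; for the wrist camera it gives the pose at the moment of the call.
- job_done(): hands the job in, once; it reports no verdict.
The state is a dict: "t": time; "joints": joint angles; "qd": joint speeds; "joint_efforts": joint torques, N m; "ee_pos": TCP position; "ee_rot": TCP orientation; "wrist_force": force on the tool from outside, world axes, zero at the start; "wrist_torque": the same for the moment, N m; "opening": opening from 0.0 (shut) to 1.0 (fully open).
Only numpy, scipy, OpenCV 4.12 (cv2) and the standard library are available. Lean on these libraries where they do the work, as an engineer would, in place of code of your own. Each camera call takes 0.05 s, during which the arm holds its last target.

## Working session

There is one attempt and no reset: what is moved stays moved. The work goes in short steps, Python scripts to look and compute and a tool call to move; the robot and the scene stay as the last step left them, time stands still between calls to the robot, and variables do not carry over. Pictures are saved under pics/ and viewed, and the job is handed in when it is done.

Besides the shell and the picture viewer there is one more tool, called after "Call:" in YAML: its name, and indented under it one key for each argument. move_arm: Moves the arm, as the interface text tells. Its arguments: {"type":"object","properties":{"commands":{"type":"array"},"force":{"type":"number"}},"required":["commands"]}

```bash
ls; mkdir -p pics; python3 - <<'E'
from rig import *
import cv2
s=sense();print(s)
for n in ["scene","top","wrist"]:
    ci=camera_info(n);print(n,ci)
    cv2.imwrite(f"pics/{n}0.png",capture(n))
E
```

```text
pics
{'t': 0.0, 'joints': array([-1.33548514,  0.41799989, -0.01030911,  1.61416107,  0.00470812,
        1.11069919, -0.05298155]), 'qd': array([ 0.00045376, -0.00108186, -0.0010829 , -0.00064951, -0.00271645,
       -0.00023519, -0.0008303 ]), 'joint_efforts': array([-7.20357621e-04, -8.64456224e+01,  6.78863022e-01, -4.34895015e+01,
        1.90399593e-02,  7.21125994e-03,  5.49466819e-07]), 'ee_pos': array([170.73879409, 600.96331253, 303.24951994]), 'ee_rot': array([-4.33360905e-01, -3.11148318e+00,  1.95018426e-03]), 'wrist_force': array([-0.20164298, -0.85595758,  0.06316744]), 'wrist_torque': array([ 0.01083217,  0.00378958, -0.01616148]), 'opening': 1.0002796757103711}
scene {'fx': 382.735110594676, 'fy': 382.735110594676, 'cx': 275.27596972553755, 'cy': 203.6680665025266, 'dist_coeffs': array([0.0029919, 0.       , 0.       , 0.       , 0.       ]), 'extrinsics': array([[-7.16688161e-01,  3.99270646e-01, -5.71787576e-01,
         1.14928189e+03],
       [ 6.97339504e-01,  4.20513710e-01, -5.80418673e-01,
         4.97811928e+02],
       [ 8.70037638e-03, -8.14709255e-01, -5
[... 530 characters left out ...]
 -1.35367354e-01, -9.90762443e-01,
         1.31163118e+03],
       [ 0.00000000e+00,  0.00000000e+00,  0.00000000e+00,
         1.00000000e+00]])}
wrist {'fx': 315.7828489151772, 'fy': 315.7828489151772, 'cx': 277.5934808702767, 'cy': 209.23122933813556, 'dist_coeffs': array([-0.06023489,  0.        ,  0.        ,  0.        ,  0.        ]), 'extrinsics': array([[ 2.73636369e-01,  9.27506457e-01,  2.54666273e-01,
         1.05611272e+02],
       [ 9.61831623e-01, -2.63388096e-01, -7.42067343e-02,
         6.18734267e+02],
       [-1.75116020e-03,  2.65251736e-01, -9.64177603e-01,
         3.73074628e+02],
       [ 0.00000000e+00,  0.00000000e+00,  0.00000000e+00,
         1.00000000e+00]])}
```

View pics/scene0.png

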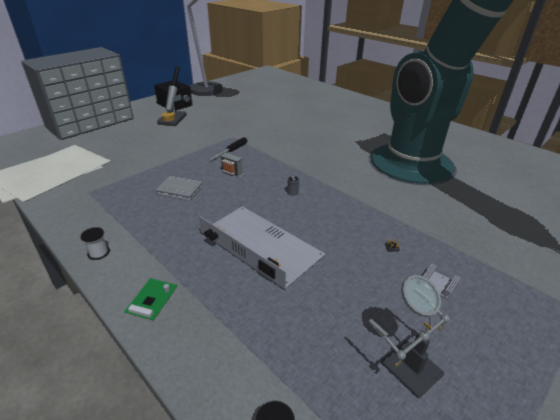

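View pics/top0.png

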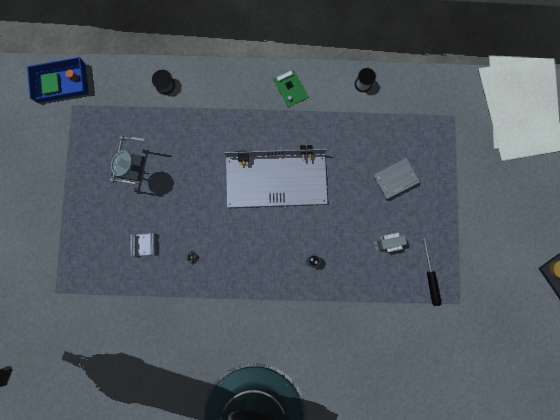

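View pics/wrist0.png

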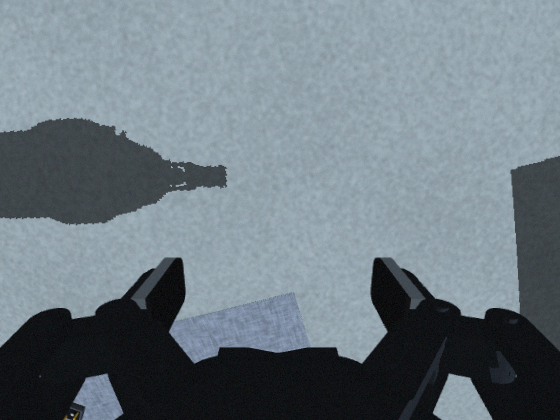

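```bash
cat > h.py <<'E'
import numpy as np,cv2
from rig import *
from scipy.spatial.transform import Rotation as R
def ray(ci,px):
    K=np.array([[ci['fx'],0,ci['cx']],[0,ci['fy'],ci['cy']],[0,0,1]])
    p=cv2.undistortPoints(np.array(px,float).reshape(-1,1,2),K,np.array(ci['dist_coeffs'])).reshape(-1,2)
    E=np.array(ci['extrinsics']); d=np.c_[p,np.ones(len(p))]@E[:3,:3].T
    return E[:3,3],d
def onplane(ci,px,z):
    o,d=ray(ci,px); return o+d*((z-o[2])/d[:,2])[:,None]
def proj(ci,P):
    E=np.linalg.inv(np.array(ci['extrinsics']));K=np.array([[ci['fx'],0,ci['cx']],[0,ci['fy'],ci['cy']],[0,0,1]])
    return cv2.projectPoints(np.array(P,float).reshape(-1,1,3),cv2.Rodrigues(E[:3,:3])[0],E[:3,3],K,np.array(ci['dist_coeffs']))[0].reshape(-1,2)
def tri(c1,p1,c2,p2):
    o1,d1=ray(c1,[p1]);o2,d2=ray(c2,[p2]);d1=d1[0]/np.linalg.norm(d1);d2=d2[0]/np.linalg.norm(d2)
    A=np.c_[d1,-d2];s=np.linalg.lstsq(A,o2-o1,rcond=None)[0]
    a=o1+s[0]*d1;b=o2+s[1]*d2
    return (a+b)/2,np.linalg.norm(a-b)
# move needed, to TCP at p with tool down and tool y axis at yaw (world angle of tool x)
def delta(p,yaw,s=None):
    s=s or sense()
    R0=R.from_rotvec(s['ee_rot'])
    x=np.array([np.cos(yaw),np.sin(yaw),0]);z=np.array([0,0,-1.]);y=np.cross(z,x)
    R1=R.from_matrix(np.c_[x,y,z])
    return np.round(R0.inv().apply(np.array(p)-s['ee_pos'])/1000,4),np.round((R0.inv()*R1).as_rotvec(),4)
def yaw(s=None):
    s=s or sense(); m=R.from_rotvec(s['ee_rot']).as_matrix(); return np.arctan2(m[1,0],m[0,0]),m[:,2]
E
python3 - <<'E'
from h import *
im=cv2.imread("pics/top0.png")
cv2.imwrite("pics/t_ch.png",cv2.resize(im[135:275,110:270],None,fx=5,fy=5,interpolation=cv2.INTER_CUBIC)[:600,:800] if 0 else cv2.resize(im[140:220,215:340],None,fx=6.4,fy=6.4,interpolation=cv2.INTER_CUBIC))
cv2.imwrite("pics/t_l.png",cv2.resize(im[120:280,100:210],None,fx=3.7,fy=3.7,interpolation=cv2.INTER_CUBIC))
cv2.imwrite("pics/t_r.png",cv2.resize(im[150:310,300:450],None,fx=3.7,fy=3.7,interpolation=cv2.INTER_CUBIC))
ci=camera_info("top")
for n,p,z in [("hs",(146,244),20),("rec",(192,257),10),("cap",(315,260),50),("tr",(393,242),50),("chL",(227,206),11),("chR",(327,204),11),("hh",(130,165),0),("tin",(397,179),26)]:
    print(n,onplane(ci,[p],z).round())
print(yaw())
E
```

```text
hs [[466. 321.  20.]]
rec [[433. 190.  10.]]
cap [[ 434. -157.   50.]]
tr [[ 489. -374.   50.]]
chL [[582.  96.  11.]]
chR [[ 597. -193.   11.]]
hh [[698. 390.   0.]]
tin [[ 673. -393.   26.]]
(np.float64(2.8647679276630047), array([-1.88524178e-04, -9.44803109e-04, -9.99999536e-01]))
```

View pics/t_ch.png

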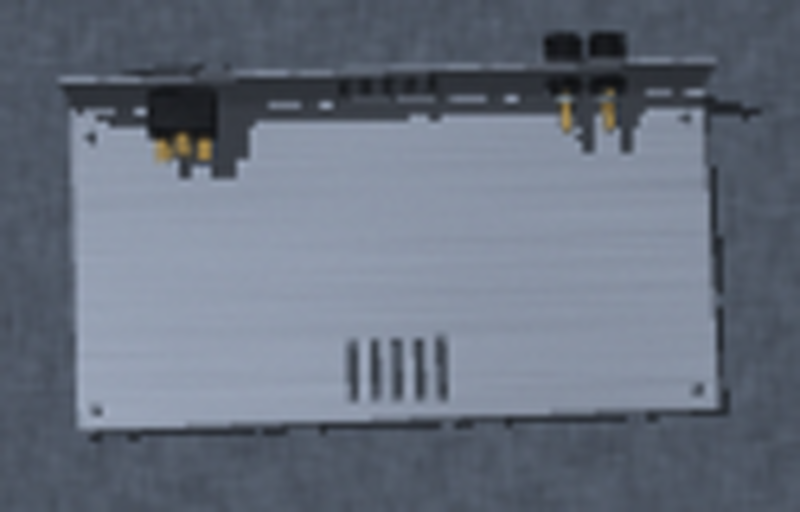

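View pics/t_r.png

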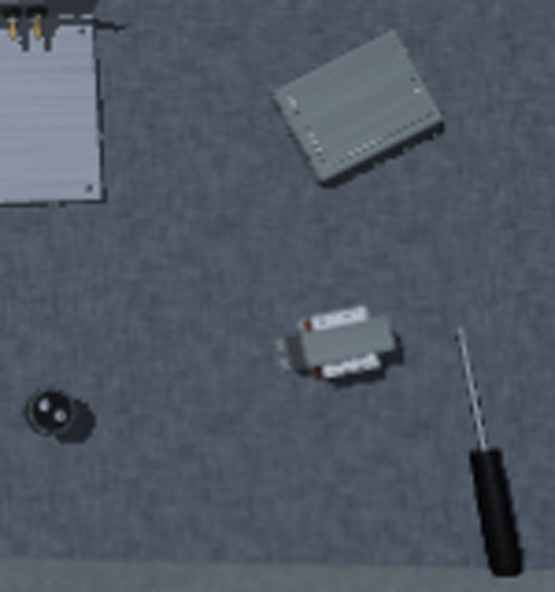

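View pics/t_l.png

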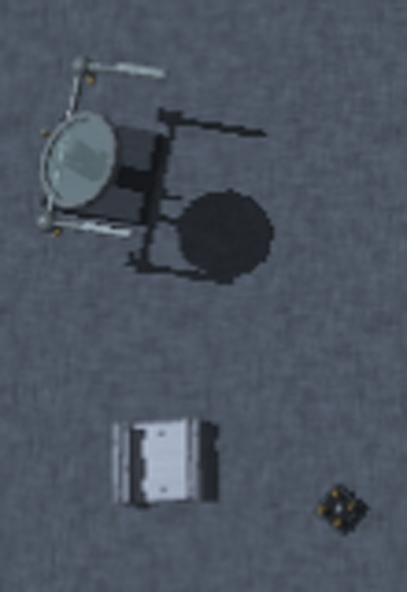

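```bash
python3 - <<'E'
from h import *
print(delta((430,250,260),np.pi))
E
```

```text
(array([-0.3453, -0.2668,  0.0437]), array([-1.000e-03, -1.000e-04, -2.768e-01]))
```

Call:
move_arm:
  commands:
    - {"grip": 1, "dx": -0.345, "dy": -0.267, "dz": 0.044, "rz": -0.277}
    - {"grip": 1, "dx": -0.345, "dy": -0.267, "dz": 0.044, "rz": -0.277}
    - {"grip": 1, "dx": -0.345, "dy": -0.267, "dz": 0.044, "rz": -0.277}
    - {"grip": 1, "dx": -0.345, "dy": -0.267, "dz": 0.044, "rz": -0.277}
    - {"grip": 1, "dx": -0.345, "dy": -0.267, "dz": 0.044, "rz": -0.277}
    - {"grip": 1, "dx": -0.345, "dy": -0.267, "dz": 0.044, "rz": -0.277}
    - {"grip": 1, "dx": -0.345, "dy": -0.267, "dz": 0.044, "rz": -0.277}
    - {"grip": 1, "dx": -0.345, "dy": -0.267, "dz": 0.044, "rz": -0.277}
    - {"grip": 1, "dx": -0.345, "dy": -0.267, "dz": 0.044, "rz": -0.277}
    - {"grip": 1, "dx": -0.345, "dy": -0.267, "dz": 0.044, "rz": -0.277}

```text
invalid input at $.commands[0]: expected keys grip, dx, dy, dz, rx, ry, rz
```

Call:
move_arm:
  commands:
    - {"grip": 1}
    - {"grip": 1}
    - {"grip": 1}

```text
invalid input at $.commands[0]: expected keys grip, dx, dy, dz, rx, ry, rz
```

```bash
cat >> h.py <<'E'
import pickle
def shot(name,n="wrist"):
    s=sense();ci=camera_info(n);im=capture(n);cv2.imwrite(f"pics/{name}.png",im)
    pickle.dump((ci,s),open(f"pics/{name}.pkl","wb"));return ci,im
def load(name):
    return pickle.load(open(f"pics/{name}.pkl","rb"))[0],cv2.imread(f"pics/{name}.png")
def crop(name,out,x,y,w,h,f):
    im=cv2.imread(f"pics/{name}.png");cv2.imwrite(f"pics/{out}.png",cv2.resize(im[y:y+h,x:x+w],None,fx=f,fy=f,interpolation=cv2.INTER_CUBIC))
E
python3 - <<'E'
from h import *
s=sense();print(s['t'],s['ee_pos'],yaw(s)); shot("w1")
E
```

```text
0.15 [170.76360164 601.02049152 303.39246329] (np.float64(2.8647679276630047), array([-1.88524178e-04, -9.44803109e-04, -9.99999536e-01]))
```

View pics/w1.png

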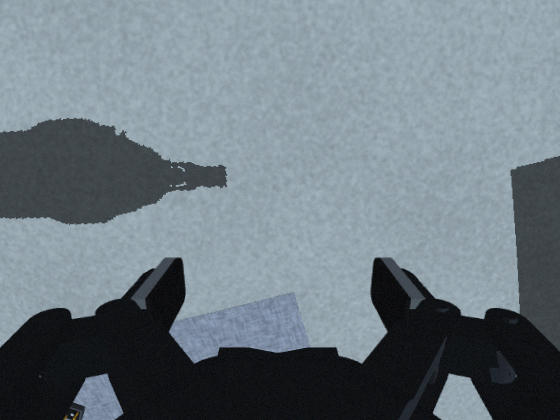

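All keys are required in each row.

Call:
move_arm:
  commands:
    - {"grip": 1, "dx": -0.345, "dy": -0.267, "dz": 0.044, "rx": 0, "ry": 0, "rz": -0.277}
    - {"grip": 1, "dx": -0.345, "dy": -0.267, "dz": 0.044, "rx": 0, "ry": 0, "rz": -0.277}
    - {"grip": 1, "dx": -0.345, "dy": -0.267, "dz": 0.044, "rx": 0, "ry": 0, "rz": -0.277}
    - {"grip": 1, "dx": -0.345, "dy": -0.267, "dz": 0.044, "rx": 0, "ry": 0, "rz": -0.277}
    - {"grip": 1, "dx": -0.345, "dy": -0.267, "dz": 0.044, "rx": 0, "ry": 0, "rz": -0.277}
    - {"grip": 1, "dx": -0.345, "dy": -0.267, "dz": 0.044, "rx": 0, "ry": 0, "rz": -0.277}
    - {"grip": 1, "dx": -0.345, "dy": -0.267, "dz": 0.044, "rx": 0, "ry": 0, "rz": -0.277}
    - {"grip": 1, "dx": -0.345, "dy": -0.267, "dz": 0.044, "rx": 0, "ry": 0, "rz": -0.277}
    - {"grip": 1, "dx": -0.345, "dy": -0.267, "dz": 0.044, "rx": 0, "ry": 0, "rz": -0.277}
    - {"grip": 1, "dx": -0.345, "dy": -0.267, "dz": 0.044, "rx": 0, "ry": 0, "rz": -0.277}

```text
t: 1.03
ee_pos: [417.1, 266.2, 262.0]
ee_rot: [-0.001, 3.141, -0.001]
wrist_force: [0.8, 0.7, -0.0]
opening: 0.999
```

```bash

python3 - <<'E'
from h import *
s=sense();print(s['t'],s['ee_pos'],yaw(s),abs(s['qd']).max(),s['joints']); shot("w2");print(delta((430,250,260),np.pi))
E
```

```text
1.0333 [417.05922381 266.22083204 262.00587341] (np.float64(-3.1412207911863845), array([ 1.49153728e-04, -4.18193831e-04, -9.99999901e-01])) 1.1007081980458993 [-0.74759291  0.2343362   0.1340096   1.97848961 -0.0381417   0.93126167
  0.97673877]
(array([-0.0087, -0.0093,  0.0014]), array([-0.0032,  0.001 , -0.0075]))
```

View pics/w2.png

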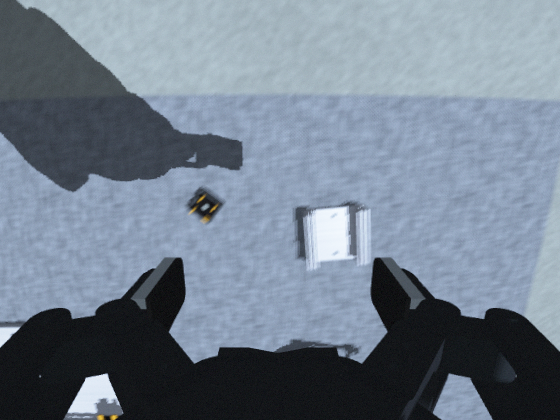

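Call:
move_arm:
  commands:
    - {"grip": 1, "dx": -0.1, "dy": -0.1, "dz": -0.05, "rx": 0, "ry": 0, "rz": 1.25}
    - {"grip": 1, "dx": -0.1, "dy": -0.1, "dz": -0.05, "rx": 0, "ry": 0, "rz": 1.25}
    - {"grip": 1, "dx": -0.1, "dy": -0.1, "dz": -0.05, "rx": 0, "ry": 0, "rz": 1.25}
    - {"grip": 1, "dx": -0.1, "dy": -0.1, "dz": -0.05, "rx": 0, "ry": 0, "rz": 1.25}
    - {"grip": 1, "dx": -0.1, "dy": -0.1, "dz": -0.05, "rx": 0, "ry": 0, "rz": 1.25}
    - {"grip": 1, "dx": -0.1, "dy": -0.1, "dz": -0.05, "rx": 0, "ry": 0, "rz": 1.25}
    - {"grip": 1, "dx": -0.1, "dy": -0.15, "dz": -0.05, "rx": 0, "ry": 0, "rz": 1.25}
    - {"grip": 1, "dx": -0.1, "dy": -0.15, "dz": -0.05, "rx": 0, "ry": 0, "rz": 1.25}
    - {"grip": 1, "dx": -0.1, "dy": -0.2, "dz": -0.05, "rx": 0, "ry": 0, "rz": 1.25}
    - {"grip": 1, "dx": -0.1, "dy": -0.2, "dz": -0.05, "rx": 0, "ry": 0, "rz": 1.25}

```text
t: 1.92
ee_pos: [519.6, 53.6, 312.3]
ee_rot: [1.849, 2.535, -0.004]
wrist_force: [0.0, -1.9, -0.0]
opening: 0.998
```

```bash

python3 - <<'E'
from h import *
s=sense();print(s['t'],s['ee_pos'],yaw(s),s['joints']); print(delta((600,-50,330),0))
E
```

```text
1.9167 [519.55976546  53.64172032 312.30285005] (np.float64(1.8811806324964284), array([ 0.00122807, -0.00430584, -0.99998998])) [-0.56718484  0.24074062  0.47184662  1.87192795 -0.11970541  1.05669357
  0.26229899]
(array([-0.1233,  0.0449, -0.0172]), array([0.0041, 0.0032, 1.8812]))
```

Call:
move_arm:
  commands:
    - {"grip": 1, "dx": -0.135, "dy": 0.083, "dz": -0.018, "rx": 0, "ry": 0, "rz": 1.3}
    - {"grip": 1, "dx": -0.135, "dy": 0.083, "dz": -0.018, "rx": 0, "ry": 0, "rz": 1.3}
    - {"grip": 1, "dx": -0.135, "dy": 0.083, "dz": -0.018, "rx": 0, "ry": 0, "rz": 1.3}
    - {"grip": 1, "dx": -0.135, "dy": 0.083, "dz": -0.018, "rx": 0, "ry": 0, "rz": 1.3}
    - {"grip": 1, "dx": -0.135, "dy": 0.083, "dz": -0.018, "rx": 0, "ry": 0, "rz": 1.3}
    - {"grip": 1, "dx": -0.135, "dy": 0.083, "dz": -0.018, "rx": 0, "ry": 0, "rz": 1.3}
    - {"grip": 1, "dx": -0.135, "dy": 0.083, "dz": -0.018, "rx": 0, "ry": 0, "rz": 1.3}
    - {"grip": 1, "dx": -0.135, "dy": 0.083, "dz": -0.018, "rx": 0, "ry": 0, "rz": 1.3}
    - {"grip": 1, "dx": -0.135, "dy": 0.083, "dz": -0.018, "rx": 0, "ry": 0, "rz": 1.3}
    - {"grip": 1, "dx": -0.135, "dy": 0.083, "dz": -0.018, "rx": 0, "ry": 0, "rz": 1.3}

```text
t: 2.75
ee_pos: [639.8, -49.3, 330.7]
ee_rot: [2.98, 0.98, -0.001]
wrist_force: [-0.3, -0.3, 0.0]
opening: 0.998
```

```bash

python3 - <<'E'
from h import *
s=sense();print(s['t'],s['ee_pos'],yaw(s),s['joints']); print(delta((640,-50,330),0.05))
E
```

```text
2.75 [639.75839251 -49.32698584 330.6734619 ] (np.float64(0.6356736157864329), array([ 8.55740208e-04, -4.25463072e-03, -9.99990583e-01])) [-0.49787725  0.51747184  0.75396584  1.55917719 -0.36592146  1.21054441
 -0.61484408]
(array([-0.0002,  0.0007,  0.0007]), array([0.0044, 0.0006, 0.5857]))
```

Call:
move_arm:
  commands:
    - {"grip": 1, "dx": 0, "dy": 0, "dz": 0, "rx": 0.004, "ry": 0, "rz": 0.586}
    - {"grip": 1, "dx": 0, "dy": 0, "dz": 0, "rx": 0.004, "ry": 0, "rz": 0.586}
    - {"grip": 1, "dx": 0, "dy": 0, "dz": 0, "rx": 0.004, "ry": 0, "rz": 0.586}
    - {"grip": 1, "dx": 0, "dy": 0, "dz": 0, "rx": 0.004, "ry": 0, "rz": 0.586}
    - {"grip": 1, "dx": 0, "dy": 0, "dz": 0, "rx": 0.004, "ry": 0, "rz": 0.586}
    - {"grip": 1, "dx": 0, "dy": 0, "dz": 0, "rx": 0.004, "ry": 0, "rz": 0.586}
    - {"grip": 1, "dx": 0, "dy": 0, "dz": 0, "rx": 0.004, "ry": 0, "rz": 0.586}

```text
t: 3.33
ee_pos: [639.7, -49.1, 330.4]
ee_rot: [3.14, 0.083, -0.001]
wrist_force: [0.6, 0.1, -0.5]
opening: 0.998
```

```bash

python3 - <<'E'
from h import *
s=sense();print(s['t'],s['ee_pos'],yaw(s),s['joints']); shot("w3")
E
```

```text
3.3333 [639.7466013  -49.07620559 330.44840237] (np.float64(0.05307618556120808), array([-8.80263327e-04, -8.85851159e-04, -9.99999220e-01])) [-0.5747284   0.5628905   0.88704301  1.56071373 -0.45214253  1.23650229
 -1.13015955]
```

View pics/w3.png

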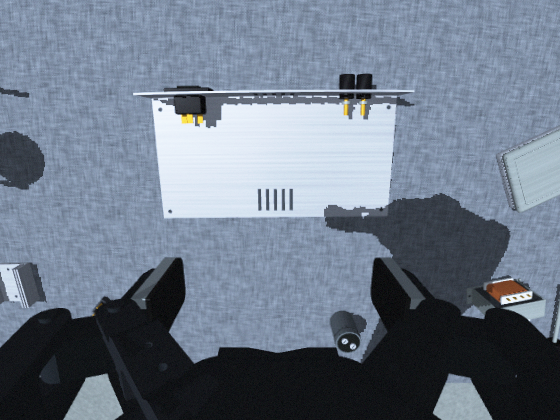

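```bash

python3 - <<'E'
from h import *
crop("w3","w3a",130,65,290,160,2.7)
ci,im=load("w3")
hsv=cv2.cvtColor(im,cv2.COLOR_BGR2HSV)
m=cv2.inRange(hsv,(12,140,100),(35,255,255))
n,l,st,c=cv2.connectedComponentsWithStats(m[60:160])
for i in range(1,n):
    if st[i,4]>3: print(st[i],c[i]+[0,60])
for p,z in [((164,218),11),((388,216.5),11),((152,97),11),((396,104),11),((170,211),11),((381,210),11),((388.5,107),11),((160,109),11)]: print(p,onplane(ci,[p],z).round(1))
E
```

```text
[345  39   3   2   6] [346.   99.5]
[361  39   5   2   8] [363.375  99.625]
[344  45   4  10  39] [345.53846154 109.61538462]
[361  44   4  11  40] [362.625 109.425]
[182  54  11   9  95] [187.14736842 118.16842105]
[197  55   6   8  43] [199.44186047 118.3255814 ]
(164, 218) [[579.3  94.3  11. ]]
(388, 216.5) [[ 596.6 -195.8   11. ]]
(152, 97) [[728.6 103.3  11. ]]
(396, 104) [[ 735.8 -186.    11. ]]
(170, 211) [[589.2  86.1  11. ]]
(381, 210) [[ 604.8 -185.4   11. ]]
(388.5, 107) [[ 731.7 -177.4   11. ]]
(160, 109) [[715.2  94.1  11. ]]
```

View pics/w3a.png

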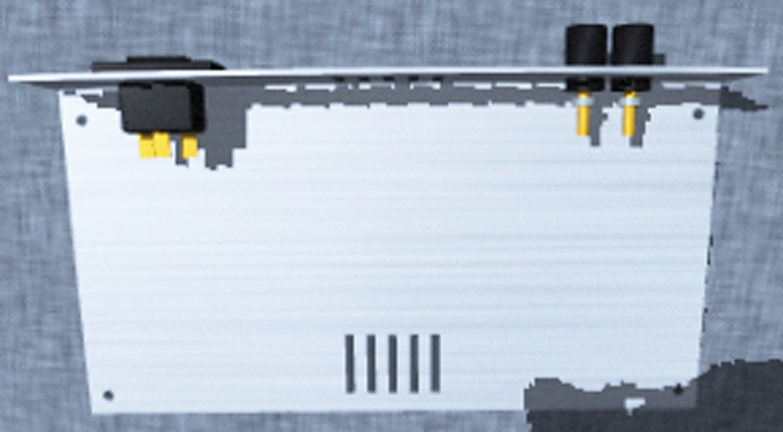

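```bash

python3 - <<'E'
from h import *
ci,im=load("w3")
f=lambda u,v:((u+.5)/2.7-.5+130,(v+.5)/2.7-.5+65)
a=0.0594;X=np.array([np.cos(a),np.sin(a)]);Y=np.array([-np.sin(a),np.cos(a)]);O=np.array([661.5,-46])
loc=lambda p:np.array([(p[:2]-O)@X,(p[:2]-O)@Y])
for n,p,z in [("lugs",(168.5,157),36),("lugL",(146,157),36),("lugR",(190,157),36),("studL",(583,136),36),("studR",(628,136),36),("blockL",(122,131),36),("blockR",(203,133),36),("panL",(10,77),61),("panR",(767,71),61)]:
    w=onplane(ci,[f(*p)],z)[0];print(n,w.round(1),loc(w).round(1))
# second view: top cam
ct=camera_info("top")
g=lambda u,v:((u+.5)/6.4-.5+215,(v+.5)/6.4-.5+140)
for n,p,z in [("lugL",(163,161),36),("lugR",(204,160),36),("studL",(567,131),36),("studR",(608,130),36),("cFL",(78,428),11),("cFR",(720,408),11),("hFL",(96,410),11),("hFR",(697,389),11),("hBL",(91,137),11),("hBR",(684,118),11)]:
    w=onplane(ct,[g(*p)],z)[0];print("top",n,w.round(1),loc(w).round(1))
print("tri lugR",tri(ci,f(190,157),ct,g(204,160)),"studL",tri(ci,f(583,136),ct,g(567,131)))
E
```

```text
lugs [701.1  49.1  36. ] [45.2 92.6]
lugL [700.7  58.5  36. ] [ 45.3 102. ]
lugR [701.5  40.1  36. ] [45.  83.6]
studL [ 718.4 -121.8   36. ] [ 52.3 -79.1]
studR [ 719.6 -140.5   36. ] [ 52.3 -97.8]
blockL [710.7  68.4  36. ] [ 55.9 111.3]
blockR [711.4  34.7  36. ] [54.6 77.6]
panL [728.8 103.5  61. ] [ 76.1 145.3]
panR [ 746.1 -184.8   61. ] [  76.2 -143.6]
top lugL [699.6  61.4  36. ] [ 44.4 104.9]
top lugR [700.6  43.   36. ] [44.3 86.6]
top studL [ 718.8 -119.5   36. ] [ 52.8 -76.7]
top studR [ 719.8 -137.9   36. ] [ 52.7 -95.2]
top cFL [581.1  96.9  11. ] [-71.7 147.5]
top cFR [ 598.6 -192.8   11. ] [ -71.5 -142.8]
top hFL [589.6  89.2  11. ] [-63.8 139.2]
top hFR [ 607.  -182.2   11. ] [ -62.5 -132.8]
top hBL [715.6  96.8  11. ] [ 62.4 139.3]
top hBR [ 732.5 -174.6   11. ] [  63.3 -132.6]
tri lugR (array([701.90130168,  42.83278451,  27.8819931 ]), np.float64(1.8195714581938733)) studL (array([ 717.69529603, -119.75320317,   42.58045663]), np.float64(1.719743932505288))
```

```bash

python3 - <<'E'
from h import *
print(delta((485,-374,220),0.15))
E
```

```text
(array([-0.1718,  0.316 ,  0.1108]), array([ 0.0006,  0.0008, -0.0965]))
```

Call:
move_arm:
  commands:
    - {"grip": 1, "dx": -0.172, "dy": 0.316, "dz": 0.05, "rx": 0, "ry": 0, "rz": -0.097}
    - {"grip": 1, "dx": -0.172, "dy": 0.316, "dz": 0.05, "rx": 0, "ry": 0, "rz": -0.097}
    - {"grip": 1, "dx": -0.172, "dy": 0.316, "dz": 0.05, "rx": 0, "ry": 0, "rz": -0.097}
    - {"grip": 1, "dx": -0.172, "dy": 0.316, "dz": 0.11, "rx": 0, "ry": 0, "rz": -0.097}
    - {"grip": 1, "dx": -0.172, "dy": 0.316, "dz": 0.11, "rx": 0, "ry": 0, "rz": -0.097}
    - {"grip": 1, "dx": -0.172, "dy": 0.316, "dz": 0.11, "rx": 0, "ry": 0, "rz": -0.097}
    - {"grip": 1, "dx": -0.172, "dy": 0.316, "dz": 0.11, "rx": 0, "ry": 0, "rz": -0.097}
    - {"grip": 1, "dx": -0.172, "dy": 0.316, "dz": 0.11, "rx": 0, "ry": 0, "rz": -0.097}
    - {"grip": 1, "dx": -0.172, "dy": 0.316, "dz": 0.11, "rx": 0, "ry": 0, "rz": -0.097}
    - {"grip": 1, "dx": -0.172, "dy": 0.316, "dz": 0.11, "rx": 0, "ry": 0, "rz": -0.097}

```text
t: 4.22
ee_pos: [479.4, -380.0, 219.1]
ee_rot: [3.132, 0.228, -0.006]
wrist_force: [-0.8, 0.3, 0.5]
opening: 0.997
```

Call:
move_arm:
  commands:
    - {"grip": 1, "dx": 0, "dy": 0.0, "dz": 0.0, "rx": 0, "ry": 0, "rz": 0}
    - {"grip": 1, "dx": 0, "dy": 0.0, "dz": 0.0, "rx": 0, "ry": 0, "rz": 0}

```text
t: 4.38
ee_pos: [478.4, -380.9, 219.0]
ee_rot: [3.132, 0.228, -0.007]
wrist_force: [-0.3, -0.7, -0.5]
opening: 1.001
```

```bash

python3 - <<'E'
from h import *
s=sense();print(s['t'],s['ee_pos'],yaw(s),s['joints']); shot("w4")
E
```

```text
4.3833 [ 478.38191871 -380.90698231  218.98652191] (np.float64(0.14536468164340272), array([-0.00444151, -0.00202611, -0.99998808])) [ 0.03517839  0.62090853  0.81816551  1.74362593 -0.51942155  1.01074118
 -0.37935661]
```

View pics/w4.png

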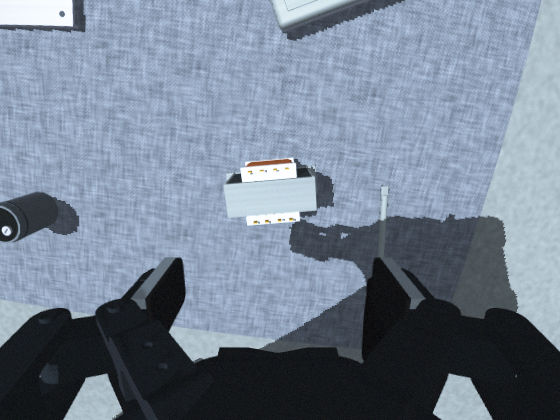

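```bash

python3 - <<'E'
from h import *
crop("w4","w4a",205,145,130,95,6); crop("w3","w3b",455,265,100,75,6)
E
```

```text
(no output)
```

View pics/w4a.png

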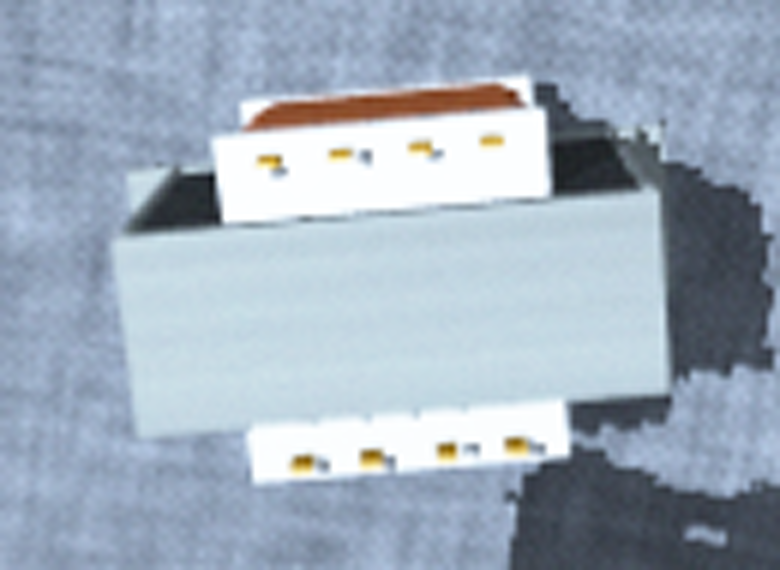

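View pics/w3b.png

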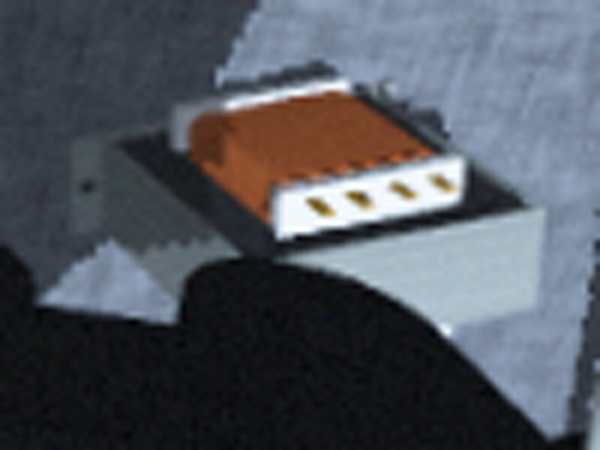

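```bash

python3 - <<'E'
from h import *
ci,im=load("w4");c3,_=load("w3")
f=lambda u,v:((u+.5)/6-.5+205,(v+.5)/6-.5+145)
g=lambda u,v:((u+.5)/6-.5+455,(v+.5)/6-.5+265)
print(tri(ci,f(658,190),c3,g(545,208)),tri(ci,f(668,395),c3,g(535,302)))
for z in (55,57,59):
    c=onplane(ci,[f(115,240),f(658,190),f(668,395),f(140,437)],z)
    print(z,[np.linalg.norm(c[i]-c[i-1]).round(1) for i in range(4)],c.mean(0).round(1),[np.arctan2(-(a-b)[0],(a-b)[1]).round(3) for a,b in((c[0],c[1]),(c[3],c[2]))])
E
```

```text
(array([ 509.46225631, -404.43650703,   58.64446189]), np.float64(0.28298585732282927)) (array([ 484.44697766, -410.77526906,   57.49051658]), np.float64(1.4960237684660591))
55 [np.float64(25.9), np.float64(68.2), np.float64(26.6), np.float64(68.2)] [ 488.2 -374.8   55. ] [np.float64(0.237), np.float64(0.227)]
57 [np.float64(25.7), np.float64(67.6), np.float64(26.4), np.float64(67.6)] [ 488.7 -374.8   57. ] [np.float64(0.237), np.float64(0.227)]
59 [np.float64(25.5), np.float64(67.0), np.float64(26.2), np.float64(67.0)] [ 489.2 -374.7   59. ] [np.float64(0.237), np.float64(0.227)]
```

```bash

python3 - <<'E'
from h import *
ci,im=load("w4");ct=camera_info("top")
print(onplane(ci,[(385,186),(383,250)],4),onplane(ct,[(425,239),(430,265)],4))
print(delta((488.8,-374.8,120),0.232),delta((488.8,-374.8,82),0.232))
E
```

```text
[[ 501.97323349 -478.7512286     4.        ]
 [ 439.46200165 -491.91093982    4.        ]] [[ 503.4786769  -479.60510082    4.        ]
 [ 428.95077555 -493.16435963    4.        ]]
(array([ 0.0104, -0.0038,  0.0992]), array([ 0.0011,  0.0039, -0.0852])) (array([ 0.0105, -0.0038,  0.1372]), array([ 0.0011,  0.0039, -0.0852]))
```

Call:
move_arm:
  commands:
    - {"grip": 1, "dx": 0.0105, "dy": -0.004, "dz": 0.03, "rx": 0.001, "ry": 0.004, "rz": -0.085}
    - {"grip": 1, "dx": 0.0105, "dy": -0.004, "dz": 0.06, "rx": 0.001, "ry": 0.004, "rz": -0.085}
    - {"grip": 1, "dx": 0.0105, "dy": -0.004, "dz": 0.08, "rx": 0.001, "ry": 0.004, "rz": -0.085}
    - {"grip": 1, "dx": 0.0105, "dy": -0.004, "dz": 0.1, "rx": 0.001, "ry": 0.004, "rz": -0.085}
    - {"grip": 1, "dx": 0.0105, "dy": -0.004, "dz": 0.115, "rx": 0.001, "ry": 0.004, "rz": -0.085}
    - {"grip": 1, "dx": 0.0105, "dy": -0.004, "dz": 0.126, "rx": 0.001, "ry": 0.004, "rz": -0.085}
    - {"grip": 1, "dx": 0.0105, "dy": -0.004, "dz": 0.133, "rx": 0.001, "ry": 0.004, "rz": -0.085}
    - {"grip": 1, "dx": 0.0105, "dy": -0.004, "dz": 0.137, "rx": 0.001, "ry": 0.004, "rz": -0.085}
    - {"grip": 1, "dx": 0.0105, "dy": -0.004, "dz": 0.137, "rx": 0.001, "ry": 0.004, "rz": -0.085}
    - {"grip": 1, "dx": 0.0105, "dy": -0.004, "dz": 0.137, "rx": 0.001, "ry": 0.004, "rz": -0.085}

```text
t: 5.27
ee_pos: [489.0, -374.8, 82.9]
ee_rot: [3.12, 0.363, 0.001]
wrist_force: [0.2, -0.0, -0.0]
opening: 1.0
```

```bash

python3 - <<'E'
from h import *
s=sense();print(s['t'],s['ee_pos'],yaw(s),s['wrist_force']); shot("w5")
E
```

```text
5.2667 [ 489.04222493 -374.79980209   82.86400108] (np.float64(0.23188280765621166), array([ 7.52785063e-04, -5.21281958e-04, -9.99999581e-01])) [ 0.21952908 -0.0138031  -0.02282109]
```

View pics/w5.png

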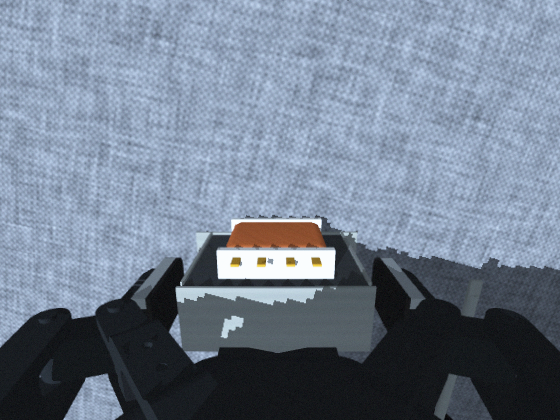

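Call:
move_arm:
  commands:
    - {"grip": 0.5, "dx": 0, "dy": 0, "dz": 0, "rx": 0, "ry": 0, "rz": 0}
    - {"grip": 0.5, "dx": 0, "dy": 0, "dz": 0, "rx": 0, "ry": 0, "rz": 0}
    - {"grip": 0.5, "dx": 0, "dy": 0, "dz": 0, "rx": 0, "ry": 0, "rz": 0}
    - {"grip": 0.5, "dx": 0, "dy": 0, "dz": 0, "rx": 0, "ry": 0, "rz": 0}
  force: 60

```text
t: 5.65
ee_pos: [489.4, -375.0, 84.0]
ee_rot: [3.119, 0.363, 0.003]
wrist_force: [-2.1, 3.7, 10.0]
opening: 0.764
```

```bash

python3 - <<'E'
from h import *
print(delta((653.2,46.3,150),0.0594))
E
```

```text
(array([ 0.2564, -0.3723, -0.066 ]), array([ 0.0011, -0.002 ,  0.1725]))
```

Call:
move_arm:
  commands:
    - {"grip": 0.5, "dx": 0, "dy": 0, "dz": -0.01, "rx": 0, "ry": 0, "rz": 0}
    - {"grip": 0.5, "dx": 0, "dy": 0, "dz": -0.03, "rx": 0, "ry": 0, "rz": 0}
    - {"grip": 0.5, "dx": 0, "dy": 0, "dz": -0.06, "rx": 0, "ry": 0, "rz": 0}
    - {"grip": 0.5, "dx": 0.01, "dy": -0.01, "dz": -0.08, "rx": 0, "ry": 0, "rz": 0.02}
    - {"grip": 0.5, "dx": 0.03, "dy": -0.03, "dz": -0.08, "rx": 0, "ry": 0, "rz": 0.05}
    - {"grip": 0.5, "dx": 0.055, "dy": -0.055, "dz": -0.08, "rx": 0, "ry": 0, "rz": 0.1}

```text
t: 6.15
ee_pos: [529.5, -310.1, 166.2]
ee_rot: [3.133, 0.199, 0.006]
wrist_force: [0.7, 0.5, -6.8]
opening: 0.77
```

```bash

python3 - <<'E'
from h import *
s=sense();print(s['t'],s['ee_pos'],s['wrist_force'],s['opening']);print(delta((653.2,46.3,155),0.0594))
E
```

```text
6.15 [ 529.54538324 -310.12851416  166.22941151] [ 0.70333374  0.49011353 -6.80240947] 0.7696029191889603
(array([ 0.1677, -0.3379,  0.0109]), array([ 0.0027, -0.004 ,  0.0675]))
```

Call:
move_arm:
  commands:
    - {"grip": 0.5, "dx": 0.017, "dy": -0.034, "dz": 0, "rx": 0.003, "ry": -0.004, "rz": 0.067}
    - {"grip": 0.5, "dx": 0.034, "dy": -0.068, "dz": 0, "rx": 0.003, "ry": -0.004, "rz": 0.067}
    - {"grip": 0.5, "dx": 0.051, "dy": -0.102, "dz": 0, "rx": 0.003, "ry": -0.004, "rz": 0.067}
    - {"grip": 0.5, "dx": 0.068, "dy": -0.136, "dz": 0, "rx": 0.003, "ry": -0.004, "rz": 0.067}
    - {"grip": 0.5, "dx": 0.085, "dy": -0.17, "dz": 0, "rx": 0.003, "ry": -0.004, "rz": 0.067}
    - {"grip": 0.5, "dx": 0.102, "dy": -0.205, "dz": 0, "rx": 0.003, "ry": -0.004, "rz": 0.067}
    - {"grip": 0.5, "dx": 0.12, "dy": -0.24, "dz": 0, "rx": 0.003, "ry": -0.004, "rz": 0.067}
    - {"grip": 0.5, "dx": 0.137, "dy": -0.275, "dz": 0, "rx": 0.003, "ry": -0.004, "rz": 0.067}
    - {"grip": 0.5, "dx": 0.15, "dy": -0.3, "dz": 0.005, "rx": 0.003, "ry": -0.004, "rz": 0.067}
    - {"grip": 0.5, "dx": 0.16, "dy": -0.322, "dz": 0.01, "rx": 0.003, "ry": -0.004, "rz": 0.067}

```text
t: 6.98
ee_pos: [648.1, 32.8, 156.3]
ee_rot: [-3.139, -0.098, -0.0]
wrist_force: [-0.2, -0.7, -5.9]
opening: 0.767
```

```bash

python3 - <<'E'
from h import *
s=sense();print(s['t'],s['ee_pos'],yaw(s),s['wrist_force'],s['opening'],s['joints']);print(delta((653.2,46.3,125),0.0594))
E
```

```text
6.9833 [648.05616187  32.78810477 156.31121147] (np.float64(0.06238178641357707), array([ 2.14977165e-04,  1.14042401e-03, -9.99999327e-01])) [-0.24288939 -0.67954371 -5.8900566 ] 0.7667783428886178 [-0.62407524  0.76320824  0.77329943  1.6794154  -0.62957768  0.96441803
 -1.12481203]
(array([ 0.006 , -0.0131,  0.0313]), array([-0.0011, -0.0003,  0.003 ]))
```

Approach a hover 25 mm above the sheet, then check with a picture.

Call:
move_arm:
  commands:
    - {"grip": 0.5, "dx": 0.006, "dy": -0.013, "dz": 0.012, "rx": -0.001, "ry": 0, "rz": 0.003}
    - {"grip": 0.5, "dx": 0.006, "dy": -0.013, "dz": 0.025, "rx": -0.001, "ry": 0, "rz": 0.003}
    - {"grip": 0.5, "dx": 0.006, "dy": -0.013, "dz": 0.031, "rx": -0.001, "ry": 0, "rz": 0.003}
    - {"grip": 0.5, "dx": 0.006, "dy": -0.013, "dz": 0.031, "rx": -0.001, "ry": 0, "rz": 0.003}
    - {"grip": 0.5, "dx": 0.006, "dy": -0.013, "dz": 0.031, "rx": -0.001, "ry": 0, "rz": 0.003}

```text
t: 7.4
ee_pos: [652.9, 44.5, 125.3]
ee_rot: [3.14, 0.09, -0.001]
wrist_force: [1.0, -0.2, -5.1]
opening: 0.764
```

```bash

python3 - <<'E'
from h import *
s=sense();print(s['t'],s['ee_pos'],yaw(s),s['wrist_force'],s['opening']);print(delta((653.2,46.3,96),0.0594));shot("w6")
E
```

```text
7.4 [652.92493127  44.53968083 125.33607771] (np.float64(0.05738161658395777), array([-3.51435775e-04, -7.64591723e-04, -9.99999646e-01])) [ 0.95624304 -0.1715171  -5.07471872] 0.7638249911186976
(array([ 0.0004, -0.0018,  0.0293]), array([ 0.0007,  0.0004, -0.002 ]))
```

View pics/w6.png

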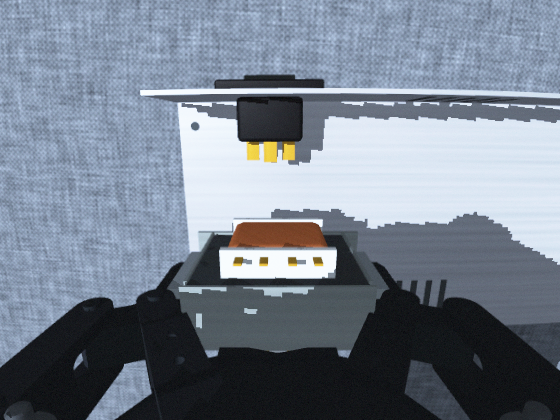

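```bash

python3 - <<'E'
from h import *
crop("w6","w6a",210,85,140,105,5.5)
E
```

```text
(no output)
```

View pics/w6a.png

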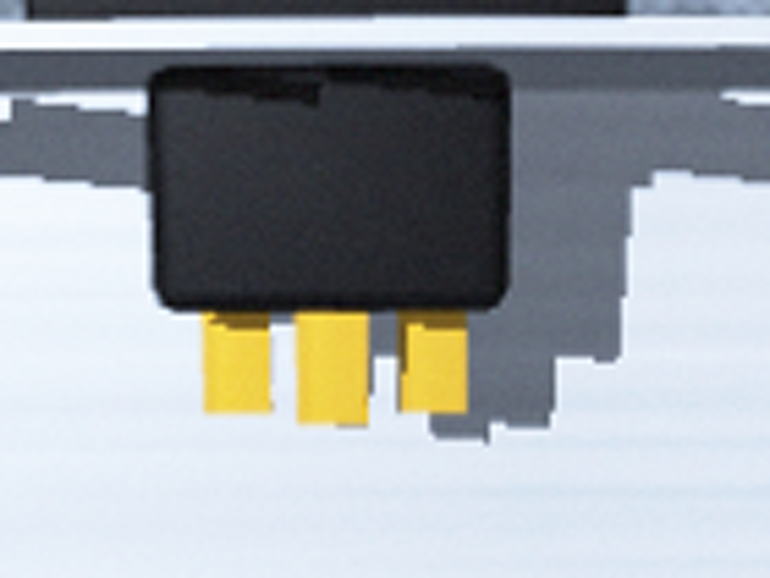

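```bash

python3 - <<'E'
from h import *
ci,_=load("w6");c3,_=load("w3")
f=lambda u,v:((u+.5)/5.5-.5+210,(v+.5)/5.5-.5+85)
g=lambda u,v:((u+.5)/2.7-.5+130,(v+.5)/2.7-.5+65)
for z,p in((36,(334,417)),(33,(335.5,411)),(41,(332.5,424))):print(onplane(ci,[f(*p)],z))
for n,p in (("bobbin near front edge",[(219,249),(336,249)]),("coil far edge",[(234,220),(323,220)]),("core",[(178,287),(376,287)])):
    print(n,onplane(ci,p,96 if n!="coil far edge" else 90).round(1))
w=onplane(ci,[f(334,417)],36)[0][:2];print("T target",w-48*np.array([.9982,.0594]))
print("tri outer lug tips",tri(ci,f(203,411),c3,g(140,157)),tri(ci,f(468,411),c3,g(197,157)))
s=sense();print(s['ee_pos'])
E
```

```text
[[700.71546829  50.1675625   36.        ]]
[[700.92736008  50.10190255  33.        ]]
[[700.67644789  50.1934936   41.        ]]
bobbin near front edge [[677.   65.1  96. ]
 [679.3  25.6  96. ]]
coil far edge [[685.7  61.   90. ]
 [687.4  30.   90. ]]
core [[661.7  79.5  96. ]
 [665.6   9.8  96. ]]
T target [652.80186829  47.3163625 ]
tri outer lug tips (array([700.31143208,  62.39481487,  31.86213592]), np.float64(0.45141260259924937)) (array([701.6212095 ,  37.84065698,  33.24091565]), np.float64(0.07426456827060939))
[653.23177594  44.65258527 125.81933188]
```

Call:
move_arm:
  commands:
    - {"grip": 0.5, "dx": 0, "dy": -0.0026, "dz": 0.005, "rx": 0, "ry": 0, "rz": -0.002}
    - {"grip": 0.5, "dx": 0, "dy": -0.0026, "dz": 0.012, "rx": 0, "ry": 0, "rz": -0.002}
    - {"grip": 0.5, "dx": 0, "dy": -0.0026, "dz": 0.018, "rx": 0, "ry": 0, "rz": -0.002}
    - {"grip": 0.5, "dx": 0, "dy": -0.0026, "dz": 0.023, "rx": 0, "ry": 0, "rz": -0.002}
    - {"grip": 0.5, "dx": 0, "dy": -0.0026, "dz": 0.026, "rx": 0, "ry": 0, "rz": -0.002}
    - {"grip": 0.5, "dx": 0, "dy": -0.0026, "dz": 0.028, "rx": 0, "ry": 0, "rz": -0.002}
    - {"grip": 0.5, "dx": 0, "dy": -0.0026, "dz": 0.029, "rx": 0, "ry": 0, "rz": -0.002}
    - {"grip": 0.5, "dx": 0, "dy": -0.0026, "dz": 0.029, "rx": 0, "ry": 0, "rz": -0.002}

```text
t: 8.12
ee_pos: [653.1, 47.2, 96.7]
ee_rot: [3.14, 0.093, 0.001]
wrist_force: [0.8, -0.7, -6.0]
opening: 0.763
```

```bash

python3 - <<'E'
from h import *
s=sense();print(s['t'],s['ee_pos'],yaw(s),s['wrist_force'],s['opening']);print(delta((653,47.2,95),0.0594))
E
```

```text
8.1167 [653.08041877  47.16707523  96.67206736] (np.float64(0.05942504354011153), array([ 3.77973246e-04, -6.11126061e-04, -9.99999742e-01])) [ 0.8328317  -0.65343704 -6.00177288] 0.7626245184465811
(array([-0.0001, -0.    ,  0.0017]), array([ 0.0006, -0.0003,  0.    ]))
```

Call:
move_arm:
  commands:
    - {"grip": 0.5, "dx": 0, "dy": 0, "dz": 0.0007, "rx": 0, "ry": 0, "rz": 0}
    - {"grip": 0.5, "dx": 0, "dy": 0, "dz": 0.0014, "rx": 0, "ry": 0, "rz": 0}
    - {"grip": 0.5, "dx": 0, "dy": 0, "dz": 0.002, "rx": 0, "ry": 0, "rz": 0}
    - {"grip": 0.5, "dx": 0, "dy": 0, "dz": 0.002, "rx": 0, "ry": 0, "rz": 0}

```text
t: 8.45
ee_pos: [653.2, 47.2, 95.1]
ee_rot: [3.14, 0.093, 0.001]
wrist_force: [-2.3, 1.0, 0.4]
opening: 0.765
```

Call:
move_arm:
  commands:
    - {"grip": 0.85, "dx": 0, "dy": 0, "dz": 0, "rx": 0, "ry": 0, "rz": 0}
    - {"grip": 0.9, "dx": 0, "dy": 0, "dz": 0, "rx": 0, "ry": 0, "rz": 0}
    - {"grip": 0.95, "dx": 0, "dy": 0, "dz": 0, "rx": 0, "ry": 0, "rz": 0}
    - {"grip": 1, "dx": 0, "dy": 0, "dz": -0.01, "rx": 0, "ry": 0, "rz": 0}
    - {"grip": 1, "dx": 0, "dy": 0, "dz": -0.04, "rx": 0, "ry": 0, "rz": 0}
    - {"grip": 1, "dx": 0, "dy": 0, "dz": -0.08, "rx": 0, "ry": 0, "rz": 0}
    - {"grip": 1, "dx": 0, "dy": 0, "dz": -0.12, "rx": 0, "ry": 0, "rz": 0}
    - {"grip": 1, "dx": 0, "dy": 0, "dz": -0.13, "rx": 0, "ry": 0, "rz": 0}
    - {"grip": 1, "dx": 0, "dy": 0, "dz": -0.13, "rx": 0, "ry": 0, "rz": 0}

```text
t: 9.2
ee_pos: [654.4, 46.9, 229.6]
ee_rot: [-3.14, -0.093, -0.01]
wrist_force: [0.6, -0.8, 0.5]
opening: 0.998
```

```bash

python3 - <<'E'
from h import *
s=sense();print(s['t'],s['ee_pos'],yaw(s),s['wrist_force'],s['opening'],s['joints']);shot("w7")
E
```

```text
9.2 [654.40518354  46.9237872  229.60189155] (np.float64(0.05930356578910345), array([ 6.49294814e-03,  7.34509516e-04, -9.99978651e-01])) [ 0.6001129  -0.7808791   0.48429276] 0.9978693684705056 [-0.67869254  0.69034697  0.83602565  1.62147619 -0.56620651  1.08072197
 -1.19652264]
```

View pics/w7.png

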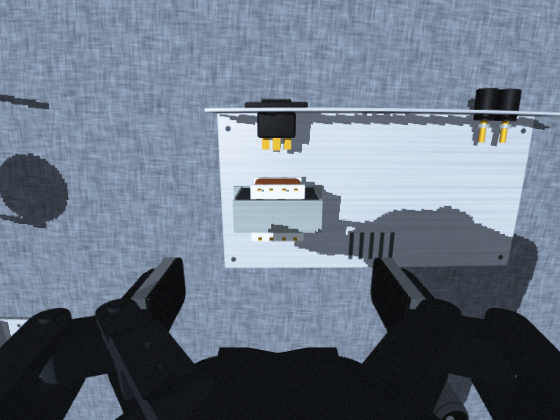

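```bash

python3 - <<'E'
from h import *
crop("w7","w7a",220,95,115,150,4)
E
```

```text
(no output)
```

View pics/w7a.png

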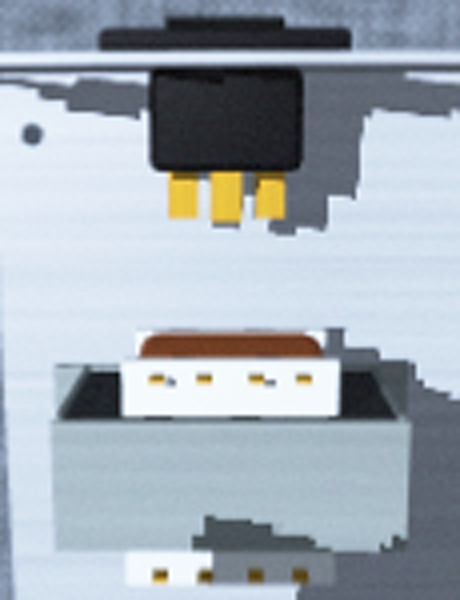

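```bash

python3 - <<'E'
from h import *
ci,_=load("w7")
f=lambda u,v:((u+.5)/4-.5+220,(v+.5)/4-.5+95)
c=onplane(ci,[f(52,422),f(409,420),f(410,550),f(55,550)],68)
print(c.round(1),c.mean(0),[np.arctan2(-(a-b)[0],(a-b)[1]).round(3) for a,b in((c[0],c[1]),(c[3],c[2]))])
l=onplane(ci,[f(226,219.5)],36)[0];l2=onplane(ci,[f(227,217)],33)[0];print(l,l2)
a=.0594;d=l-c.mean(0);print("dx,dy chassis",d[0]*np.cos(a)+d[1]*np.sin(a),-d[0]*np.sin(a)+d[1]*np.cos(a))
h=onplane(ci,[(228,128.5),(523.5,130),(233.5,259.5),(501,257.5)],11);print(h.round(1),[np.arctan2(-(h[i]-h[i+1])[0],(h[i]-h[i+1])[1]).round(4) for i in (0,2)],h.mean(0))
for p in [(478,142),(508.5,142),(482,142),(503,142)]:print(onplane(ci,[p],36))
E
python3 - <<'E'
import sys;sys.path.insert(0,'.')
import os;os.chdir('.')
from h import *
crop("w7","w7b",460,80,80,70,7)
E
```

```text
[[663.3  80.8  68. ]
 [667.7  13.6  68. ]
 [641.9  10.9  68. ]
 [637.8  79.7  68. ]] [652.68339185  46.22939106  68.        ] [np.float64(0.065), np.float64(0.059)]
[700.49999947  50.18472313  36.        ] [700.80166577  50.00624921  33.        ]
dx,dy chassis 47.96708390400359 1.1097196881771079
[[ 714.7   94.    11. ]
 [ 732.1 -177.2   11. ]
 [ 588.8   86.2   11. ]
 [ 605.3 -185.7   11. ]] [np.float64(0.0643), np.float64(0.0606)] [660.24476319 -45.66598631  11.        ]
[[ 718.00754901 -118.83818424   36.        ]]
[[ 720.14381278 -146.15471677   36.        ]]
[[ 718.27933914 -122.37772854   36.        ]]
[[ 719.74725694 -141.16991135   36.        ]]
```

View pics/w7b.png

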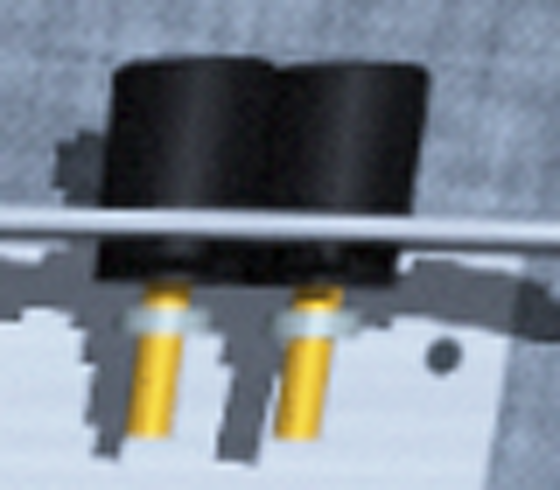

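```bash

python3 - <<'E'
from h import *
print(delta((464,321,200),0.06))
E
```

```text
(array([-0.1731, -0.2845,  0.0267]), array([-0.0004, -0.0038, -0.0004]))
```

Call:
move_arm:
  commands:
    - {"grip": 1, "dx": -0.015, "dy": -0.025, "dz": 0, "rx": 0, "ry": -0.004, "rz": 0}
    - {"grip": 1, "dx": -0.035, "dy": -0.057, "dz": 0, "rx": 0, "ry": -0.004, "rz": 0}
    - {"grip": 1, "dx": -0.055, "dy": -0.09, "dz": 0, "rx": 0, "ry": -0.004, "rz": 0}
    - {"grip": 1, "dx": -0.075, "dy": -0.123, "dz": 0.01, "rx": 0, "ry": -0.004, "rz": 0}
    - {"grip": 1, "dx": -0.096, "dy": -0.157, "dz": 0.02, "rx": 0, "ry": -0.004, "rz": 0}
    - {"grip": 1, "dx": -0.117, "dy": -0.192, "dz": 0.027, "rx": 0, "ry": -0.004, "rz": 0}
    - {"grip": 1, "dx": -0.137, "dy": -0.225, "dz": 0.027, "rx": 0, "ry": -0.004, "rz": 0}
    - {"grip": 1, "dx": -0.155, "dy": -0.256, "dz": 0.027, "rx": 0, "ry": -0.004, "rz": 0}
    - {"grip": 1, "dx": -0.166, "dy": -0.275, "dz": 0.027, "rx": 0, "ry": -0.004, "rz": 0}
    - {"grip": 1, "dx": -0.173, "dy": -0.284, "dz": 0.027, "rx": 0, "ry": -0.004, "rz": 0}

```text
t: 10.08
ee_pos: [461.9, 323.4, 198.8]
ee_rot: [3.14, 0.1, -0.003]
wrist_force: [0.5, 0.2, 0.7]
opening: 0.999
```

Call:
move_arm:
  commands:
    - {"grip": 1, "dx": 0, "dy": 0, "dz": 0, "rx": 0, "ry": 0, "rz": 0}
    - {"grip": 1, "dx": 0, "dy": 0, "dz": 0, "rx": 0, "ry": 0, "rz": 0}

```text
t: 10.25
ee_pos: [461.6, 323.2, 198.3]
ee_rot: [3.139, 0.101, -0.004]
wrist_force: [0.1, 0.1, -0.1]
opening: 0.999
```

```bash

python3 - <<'E'
from h import *
s=sense();print(s['t'],s['ee_pos'],yaw(s),s['wrist_force'],s['opening'],s['joints']);shot("w8")
E
```

```text
10.25 [461.60121878 323.20761145 198.34568888] (np.float64(0.06441109814036884), array([-2.23208159e-03, -7.77231122e-04, -9.99997207e-01])) [ 0.1171981   0.05567568 -0.14817933] 0.9993067645881739 [-1.31385712  0.58561809  0.86261729  1.88105196 -0.55017092  0.93365429
 -1.69751559]
```

View pics/w8.png

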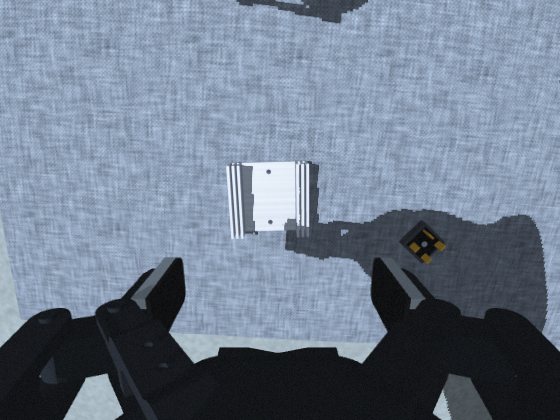

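```bash

python3 - <<'E'
from h import *
crop("w8","w8a",215,145,125,105,6);crop("w8","w8b",390,210,70,65,8)
crop("w3","w3c",0,255,50,60,8)
E
```

```text
(no output)
```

View pics/w8a.png

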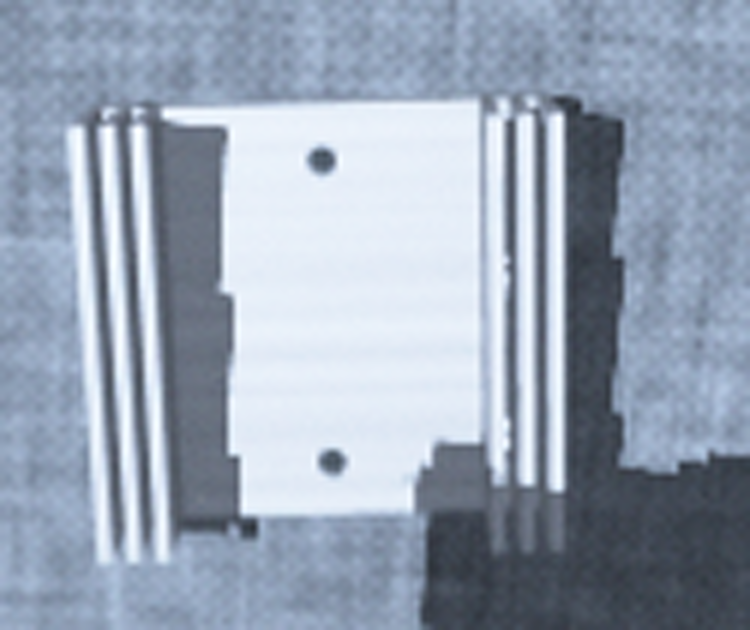

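View pics/w8b.png

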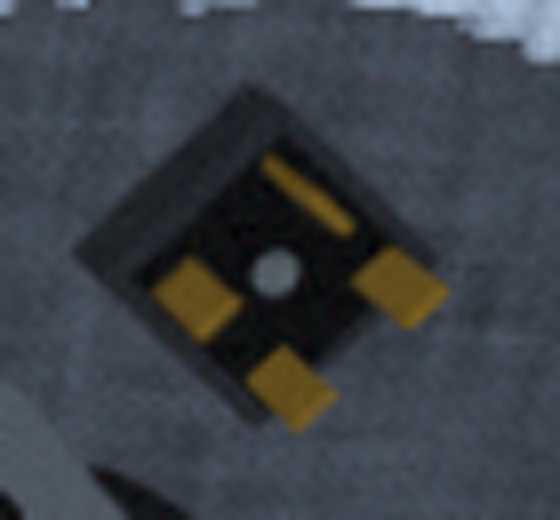

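View pics/w3c.png

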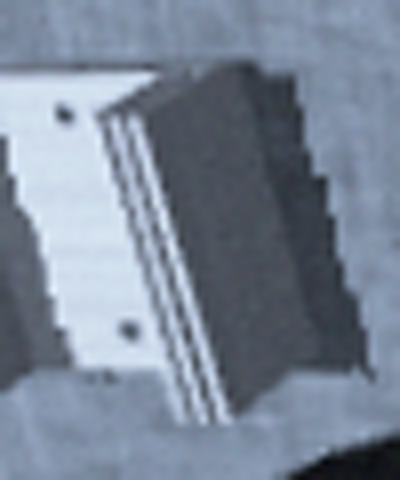

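```bash

python3 - <<'E'
from h import *
ci,im=load("w8");c3,_=load("w3")
f=lambda u,v:((u+.5)/6-.5+215,(v+.5)/6-.5+145)
g=lambda u,v:((u+.5)/8-.5+0,(v+.5)/8-.5+255)
print(tri(ci,f(566,110),c3,g(145,117)),tri(ci,f(566,553),c3,g(233,418)))
for z in (22,24):
    c=onplane(ci,[f(68,126),f(567,110),f(566,553),f(97,563)],z)
    print(z,c.round(1),[np.linalg.norm(c[i]-c[i-1]).round(1) for i in range(4)],c.mean(0).round(1),[np.arctan2(-(a-b)[0],(a-b)[1]).round(3) for a,b in((c[0],c[1]),(c[3],c[2]))],[np.arctan2((a-b)[1],(a-b)[0]).round(3) for a,b in((c[0],c[3]),(c[1],c[2]))])
h=onplane(ci,[f(321,159),f(332,461)],6);print("holes",h,h.mean(0))
# rectifier
q=lambda u,v:((u+.5)/8-.5+390,(v+.5)/8-.5+210)
print("rect hole",onplane(ci,[q(275,272)],10))
r=onplane(ci,[q(76,253),q(252,85),q(440,258),q(258,425)],5);print(r.round(1))
E
```

```text
(array([498.53310071, 300.24444849,  23.01889428]), np.float64(0.9060145873921829)) (array([438.75116353, 295.07590363,  22.95332352]), np.float64(0.8610320084273733))
22 [[492.7 364.8  22. ]
 [498.8 300.2  22. ]
 [438.  294.8  22. ]
 [432.4 359.5  22. ]] [np.float64(60.5), np.float64(64.9), np.float64(61.1), np.float64(64.9)] [465.5 329.8  22. ] [np.float64(0.095), np.float64(0.087)] [np.float64(0.087), np.float64(0.088)]
24 [[493.  364.4  24. ]
 [499.1 300.4  24. ]
 [438.7 295.1  24. ]
 [433.1 359.2  24. ]] [np.float64(60.1), np.float64(64.3), np.float64(60.6), np.float64(64.4)] [466.  329.8  24. ] [np.float64(0.095), np.float64(0.087)] [np.float64(0.087), np.float64(0.088)]
holes [[487.95150892 331.9691053    6.        ]
 [444.10536037 327.90763373   6.        ]] [466.02843465 329.93836952   6.        ]
rect hole [[433.33065769 190.36612722  10.        ]]
[[432.4 211.1   5. ]
 [453.3 194.6   5. ]
 [434.3 168.8   5. ]
 [412.7 186.    5. ]]
```

```bash

python3 - <<'E'
from h import *
print(delta((466.0,329.9,76),0.089))
E
```

```text
(array([ 0.0044, -0.0074,  0.1226]), array([ 0.0007,  0.0018, -0.0263]))
```

Call:
move_arm:
  commands:
    - {"grip": 1, "dx": 0.0045, "dy": -0.0074, "dz": 0.025, "rx": 0.001, "ry": 0.002, "rz": -0.025}
    - {"grip": 1, "dx": 0.0045, "dy": -0.0074, "dz": 0.05, "rx": 0.001, "ry": 0.002, "rz": -0.025}
    - {"grip": 1, "dx": 0.0045, "dy": -0.0074, "dz": 0.07, "rx": 0.001, "ry": 0.002, "rz": -0.025}
    - {"grip": 1, "dx": 0.0045, "dy": -0.0074, "dz": 0.09, "rx": 0.001, "ry": 0.002, "rz": -0.025}
    - {"grip": 1, "dx": 0.0045, "dy": -0.0074, "dz": 0.105, "rx": 0.001, "ry": 0.002, "rz": -0.025}
    - {"grip": 1, "dx": 0.0045, "dy": -0.0074, "dz": 0.115, "rx": 0.001, "ry": 0.002, "rz": -0.025}
    - {"grip": 1, "dx": 0.0045, "dy": -0.0074, "dz": 0.12, "rx": 0.001, "ry": 0.002, "rz": -0.025}
    - {"grip": 1, "dx": 0.0045, "dy": -0.0074, "dz": 0.122, "rx": 0.001, "ry": 0.002, "rz": -0.025}
    - {"grip": 1, "dx": 0.0045, "dy": -0.0074, "dz": 0.122, "rx": 0.001, "ry": 0.002, "rz": -0.025}
    - {"grip": 1, "dx": 0.0045, "dy": -0.0074, "dz": 0.122, "rx": 0.001, "ry": 0.002, "rz": -0.025}

```text
t: 11.13
ee_pos: [466.5, 330.0, 77.3]
ee_rot: [-3.138, -0.138, -0.002]
wrist_force: [-0.8, 1.0, -0.1]
opening: 1.002
```

```bash

python3 - <<'E'
from h import *
s=sense();print(s['t'],s['ee_pos'],yaw(s),s['wrist_force'],s['opening']);shot("w9")
E
```

```text
11.1333 [466.54609786 330.03517494  77.31290028] (np.float64(0.08767057453960456), array([ 0.00101856,  0.00103758, -0.99999894])) [-0.75546321  0.97110758 -0.06677757] 1.0018452196731729
```

View pics/w9.png

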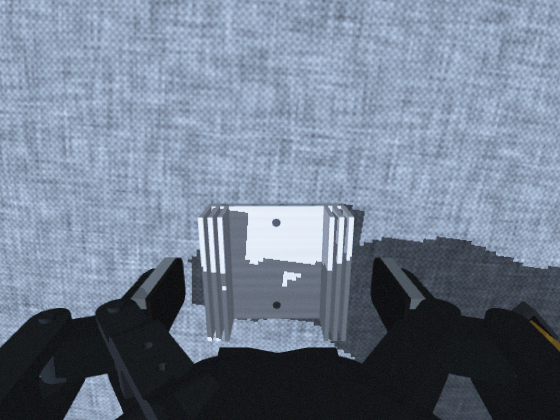

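Call:
move_arm:
  commands:
    - {"grip": 0.5, "dx": -0.0005, "dy": 0, "dz": 0.0005, "rx": 0, "ry": 0, "rz": 0}
    - {"grip": 0.5, "dx": -0.0005, "dy": 0, "dz": 0.0005, "rx": 0, "ry": 0, "rz": 0}
    - {"grip": 0.5, "dx": -0.0005, "dy": 0, "dz": 0.0005, "rx": 0, "ry": 0, "rz": 0}
    - {"grip": 0.5, "dx": -0.0005, "dy": 0, "dz": 0.0005, "rx": 0, "ry": 0, "rz": 0}
    - {"grip": 0.5, "dx": -0.0005, "dy": 0, "dz": 0.0005, "rx": 0, "ry": 0, "rz": 0}
  force: 40

```text
t: 11.6
ee_pos: [466.1, 330.3, 77.6]
ee_rot: [-3.137, -0.138, -0.002]
wrist_force: [-3.2, -1.3, 10.7]
opening: 0.736
```

Call:
move_arm:
  commands:
    - {"grip": 0.5, "dx": 0, "dy": 0, "dz": -0.01, "rx": 0, "ry": 0, "rz": 0}
    - {"grip": 0.5, "dx": 0, "dy": 0, "dz": -0.03, "rx": 0, "ry": 0, "rz": 0}
    - {"grip": 0.5, "dx": 0, "dy": 0, "dz": -0.06, "rx": 0, "ry": 0, "rz": 0.01}
    - {"grip": 0.5, "dx": 0, "dy": 0.01, "dz": -0.09, "rx": 0, "ry": 0, "rz": 0.02}
    - {"grip": 0.5, "dx": 0.01, "dy": 0.03, "dz": -0.1, "rx": 0, "ry": 0, "rz": 0.028}
    - {"grip": 0.5, "dx": 0.02, "dy": 0.06, "dz": -0.105, "rx": 0, "ry": 0, "rz": 0.028}
    - {"grip": 0.5, "dx": 0.03, "dy": 0.09, "dz": -0.105, "rx": 0, "ry": 0, "rz": 0.028}
    - {"grip": 0.5, "dx": 0.04, "dy": 0.12, "dz": -0.105, "rx": 0, "ry": 0, "rz": 0.028}
    - {"grip": 0.5, "dx": 0.05, "dy": 0.15, "dz": -0.105, "rx": 0, "ry": 0, "rz": 0.028}

```text
t: 12.35
ee_pos: [529.2, 183.9, 183.3]
ee_rot: [-3.138, -0.095, -0.003]
wrist_force: [0.8, 0.3, -1.7]
opening: 0.737
```

```bash

python3 - <<'E'
from h import *
s=sense();print(s['t'],s['ee_pos'],yaw(s),s['wrist_force'],s['opening']);print(delta((664.1,-134.3,170),0.061))
E
```

```text
12.35 [529.24784456 183.86031393 183.27037677] (np.float64(0.060496219638522114), array([ 0.00182025,  0.00257644, -0.99999502])) [ 0.83924547  0.30935638 -1.74253966] 0.7372991468739598
(array([0.1153, 0.3258, 0.0127]), array([-0.0025, -0.002 , -0.0005]))
```

Call:
move_arm:
  commands:
    - {"grip": 0.5, "dx": 0.01, "dy": 0.036, "dz": 0, "rx": -0.0025, "ry": -0.002, "rz": 0}
    - {"grip": 0.5, "dx": 0.02, "dy": 0.072, "dz": 0, "rx": -0.0025, "ry": -0.002, "rz": 0}
    - {"grip": 0.5, "dx": 0.03, "dy": 0.108, "dz": 0, "rx": -0.0025, "ry": -0.002, "rz": 0}
    - {"grip": 0.5, "dx": 0.045, "dy": 0.144, "dz": 0, "rx": -0.0025, "ry": -0.002, "rz": 0}
    - {"grip": 0.5, "dx": 0.06, "dy": 0.18, "dz": 0, "rx": -0.0025, "ry": -0.002, "rz": 0}
    - {"grip": 0.5, "dx": 0.075, "dy": 0.215, "dz": 0, "rx": -0.0025, "ry": -0.002, "rz": 0}
    - {"grip": 0.5, "dx": 0.088, "dy": 0.25, "dz": 0, "rx": -0.0025, "ry": -0.002, "rz": 0}
    - {"grip": 0.5, "dx": 0.1, "dy": 0.28, "dz": 0.005, "rx": -0.0025, "ry": -0.002, "rz": 0}
    - {"grip": 0.5, "dx": 0.108, "dy": 0.305, "dz": 0.012, "rx": -0.0025, "ry": -0.002, "rz": 0}
    - {"grip": 0.5, "dx": 0.113, "dy": 0.32, "dz": 0.02, "rx": -0.0025, "ry": -0.002, "rz": 0}

```text
t: 13.18
ee_pos: [661.8, -132.4, 163.5]
ee_rot: [3.139, 0.091, 0.001]
wrist_force: [0.4, -0.6, -1.1]
opening: 0.739
```

```bash

python3 - <<'E'
from h import *
s=sense();print(s['t'],s['ee_pos'],yaw(s),s['wrist_force'],s['opening'],s['joints']);print(delta((664.1,-134.3,120),0.061))
E
```

```text
13.1833 [ 661.77174997 -132.36928667  163.54818586] (np.float64(0.05774067403765439), array([ 9.21734794e-04, -1.61024021e-03, -9.99998279e-01])) [ 0.44625713 -0.6122808  -1.06046938] 0.73860009741896 [-0.35309922  0.79136041  0.76893303  1.60363426 -0.62396003  1.00580854
 -0.90174346]
(array([0.0022, 0.002 , 0.0436]), array([ 0.0017, -0.0008, -0.0033]))
```

Call:
move_arm:
  commands:
    - {"grip": 0.5, "dx": 0.0022, "dy": 0.002, "dz": 0.015, "rx": 0.0017, "ry": -0.001, "rz": -0.003}
    - {"grip": 0.5, "dx": 0.0022, "dy": 0.002, "dz": 0.03, "rx": 0.0017, "ry": -0.001, "rz": -0.003}
    - {"grip": 0.5, "dx": 0.0022, "dy": 0.002, "dz": 0.038, "rx": 0.0017, "ry": -0.001, "rz": -0.003}
    - {"grip": 0.5, "dx": 0.0022, "dy": 0.002, "dz": 0.043, "rx": 0.0017, "ry": -0.001, "rz": -0.003}
    - {"grip": 0.5, "dx": 0.0022, "dy": 0.002, "dz": 0.043, "rx": 0.0017, "ry": -0.001, "rz": -0.003}
    - {"grip": 0.5, "dx": 0.0022, "dy": 0.002, "dz": 0.043, "rx": 0.0017, "ry": -0.001, "rz": -0.003}

```text
t: 13.68
ee_pos: [664.2, -133.3, 120.7]
ee_rot: [-3.14, -0.097, 0.0]
wrist_force: [0.0, 0.7, -1.6]
opening: 0.739
```

```bash

python3 - <<'E'
from h import *
s=sense();print(s['t'],s['ee_pos'],yaw(s),s['wrist_force'],s['opening']);shot("w10")
print(delta((664.1,-134.3,90),0.061))
E
```

```text
13.6833 [ 664.19049409 -133.27426927  120.72305236] (np.float64(0.06193147460818631), array([-2.48025723e-04,  1.65238412e-04, -9.99999956e-01])) [ 0.0024871   0.66814975 -1.62414938] 0.7390349199862524
(array([-0.0003,  0.0007,  0.0311]), array([ 0.    , -0.0004,  0.0007]))
```

View pics/w10.png

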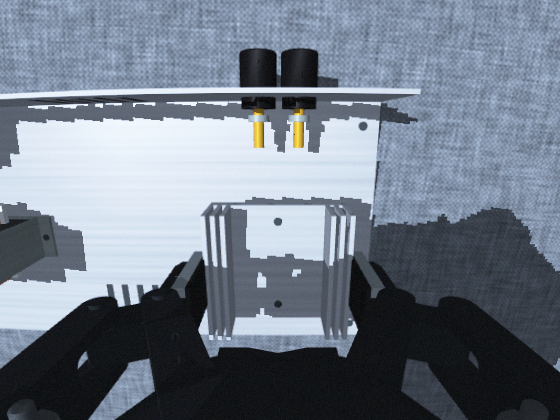

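```bash

python3 - <<'E'
from h import *
ci,_=load("w10")
t=onplane(ci,[(258.5,147.5),(298.5,147.5)],36);print(t,t.mean(0)[:2]-55*np.array([np.cos(.061),np.sin(.061)]))
print(onplane(ci,[(278,221.5),(278,304)],49))
c=onplane(ci,[(203,210),(354,210)],66);print(c,c.mean(0))
E
```

```text
[[ 718.35164051 -121.36291149   36.        ]
 [ 719.54002627 -140.63045268   36.        ]] [ 664.04812917 -134.34960181]
[[ 685.69597997 -132.7938449    49.        ]
 [ 641.66089546 -135.52436653   49.        ]]
[[ 694.12066348 -101.40143356   66.        ]
 [ 697.92789162 -163.27431091   66.        ]] [ 696.02427755 -132.33787223   66.        ]
```

Call:
move_arm:
  commands:
    - {"grip": 0.5, "dx": 0, "dy": 0.0003, "dz": 0.007, "rx": 0, "ry": 0, "rz": 0}
    - {"grip": 0.5, "dx": 0, "dy": 0.0003, "dz": 0.014, "rx": 0, "ry": 0, "rz": 0}
    - {"grip": 0.5, "dx": 0, "dy": 0.0003, "dz": 0.02, "rx": 0, "ry": 0, "rz": 0}
    - {"grip": 0.5, "dx": 0, "dy": 0.0003, "dz": 0.025, "rx": 0, "ry": 0, "rz": 0}
    - {"grip": 0.5, "dx": 0, "dy": 0.0003, "dz": 0.028, "rx": 0, "ry": 0, "rz": 0}
    - {"grip": 0.5, "dx": 0, "dy": 0.0003, "dz": 0.03, "rx": 0, "ry": 0, "rz": 0}
    - {"grip": 0.5, "dx": 0, "dy": 0.0003, "dz": 0.031, "rx": 0, "ry": 0, "rz": 0}
    - {"grip": 0.5, "dx": 0, "dy": 0.0003, "dz": 0.031, "rx": 0, "ry": 0, "rz": 0}

```text
t: 14.4
ee_pos: [664.4, -133.9, 90.0]
ee_rot: [-3.14, -0.097, -0.0]
wrist_force: [-0.6, -0.2, -1.9]
opening: 0.736
```

Call:
move_arm:
  commands:
    - {"grip": 0.5, "dx": 0, "dy": 0, "dz": 0.0007, "rx": 0, "ry": 0, "rz": 0}
    - {"grip": 0.5, "dx": 0, "dy": 0, "dz": 0.0014, "rx": 0, "ry": 0, "rz": 0}
    - {"grip": 0.5, "dx": 0, "dy": 0, "dz": 0.0016, "rx": 0, "ry": 0, "rz": 0}
    - {"grip": 0.5, "dx": 0, "dy": 0, "dz": 0.0016, "rx": 0, "ry": 0, "rz": 0}

```text
t: 14.73
ee_pos: [664.5, -134.0, 88.7]
ee_rot: [-3.14, -0.097, -0.001]
wrist_force: [-2.0, 0.2, 2.7]
opening: 0.734
```

Call:
move_arm:
  commands:
    - {"grip": 0.8, "dx": 0, "dy": 0, "dz": 0, "rx": 0, "ry": 0, "rz": 0}
    - {"grip": 0.9, "dx": 0, "dy": 0, "dz": 0, "rx": 0, "ry": 0, "rz": 0}
    - {"grip": 0.95, "dx": 0, "dy": 0, "dz": 0, "rx": 0, "ry": 0, "rz": 0}
    - {"grip": 1, "dx": 0, "dy": 0, "dz": -0.01, "rx": 0, "ry": 0, "rz": 0}
    - {"grip": 1, "dx": 0, "dy": 0, "dz": -0.04, "rx": 0, "ry": 0, "rz": 0}
    - {"grip": 1, "dx": 0, "dy": 0, "dz": -0.08, "rx": 0, "ry": 0, "rz": 0}
    - {"grip": 1, "dx": -0.01, "dy": 0, "dz": -0.115, "rx": 0, "ry": 0, "rz": 0}
    - {"grip": 1, "dx": -0.01, "dy": 0, "dz": -0.13, "rx": 0, "ry": 0, "rz": 0}
    - {"grip": 1, "dx": -0.01, "dy": 0, "dz": -0.13, "rx": 0, "ry": 0, "rz": 0}

```text
t: 15.48
ee_pos: [655.3, -135.4, 223.5]
ee_rot: [3.139, 0.096, 0.01]
wrist_force: [-0.3, -0.4, 0.6]
opening: 0.998
```

```bash

python3 - <<'E'
from h import *
s=sense();print(s['t'],s['ee_pos'],yaw(s),s['wrist_force'],s['opening'],s['joints']);shot("w11")
E
```

```text
15.4833 [ 655.33398993 -135.35696562  223.54560054] (np.float64(0.06117560506216267), array([ 6.39851312e-03, -4.82886649e-04, -9.99979413e-01])) [-0.2937775  -0.38967458  0.55728847] 0.9977189563438497 [-0.38018257  0.71463302  0.81757488  1.58877272 -0.57274518  1.08522822
 -0.92275248]
```

View pics/w11.png

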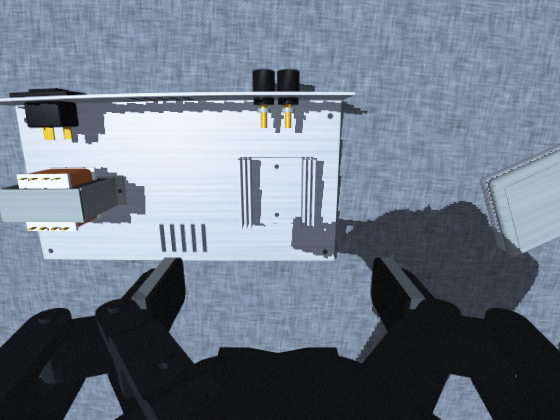

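```bash

python3 - <<'E'
from h import *
crop("w11","w11a",225,90,110,150,4)
ci,_=load("w11")
h=onplane(ci,[(276.8,166.8),(276.8,214.8)],17);print(h,h.mean(0))
t=onplane(ci,[(264,127.5),(288,127.5)],36);print(t,t.mean(0))
E
```

```text
[[ 685.49956508 -133.77167851   17.        ]
 [ 641.80289788 -136.40140725   17.        ]] [ 663.65123148 -135.08654288   17.        ]
[[ 718.54064415 -121.62906394   36.        ]
 [ 719.69321367 -140.63243781   36.        ]] [ 719.11692891 -131.13075088   36.        ]
```

View pics/w11a.png

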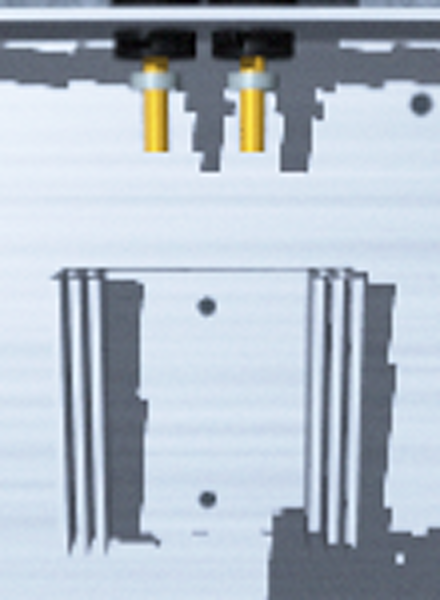

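```bash

python3 - <<'E'
from h import *
print(delta((433,188,185),0.9))
E
```

```text
(array([-0.2018, -0.3358,  0.0352]), array([ 0.0018, -0.0037, -0.8384]))
```

Call:
move_arm:
  commands:
    - {"grip": 1, "dx": -0.012, "dy": -0.02, "dz": 0, "rx": 0.002, "ry": -0.004, "rz": -0.1}
    - {"grip": 1, "dx": -0.033, "dy": -0.055, "dz": 0, "rx": 0.002, "ry": -0.004, "rz": -0.2}
    - {"grip": 1, "dx": -0.054, "dy": -0.09, "dz": 0, "rx": 0.002, "ry": -0.004, "rz": -0.3}
    - {"grip": 1, "dx": -0.075, "dy": -0.125, "dz": 0.0, "rx": 0.002, "ry": -0.004, "rz": -0.4}
    - {"grip": 1, "dx": -0.096, "dy": -0.16, "dz": 0.01, "rx": 0.002, "ry": -0.004, "rz": -0.5}
    - {"grip": 1, "dx": -0.117, "dy": -0.195, "dz": 0.02, "rx": 0.002, "ry": -0.004, "rz": -0.6}
    - {"grip": 1, "dx": -0.138, "dy": -0.23, "dz": 0.03, "rx": 0.002, "ry": -0.004, "rz": -0.7}
    - {"grip": 1, "dx": -0.16, "dy": -0.265, "dz": 0.035, "rx": 0.002, "ry": -0.004, "rz": -0.8}
    - {"grip": 1, "dx": -0.18, "dy": -0.3, "dz": 0.035, "rx": 0.002, "ry": -0.004, "rz": -0.838}
    - {"grip": 1, "dx": -0.193, "dy": -0.322, "dz": 0.035, "rx": 0.002, "ry": -0.004, "rz": -0.838}

```text
t: 16.37
ee_pos: [439.7, 177.7, 184.2]
ee_rot: [-2.824, -1.374, 0.004]
wrist_force: [1.3, -0.2, 0.1]
opening: 0.996
```

```bash

python3 - <<'E'
from h import *
s=sense();print(s['t'],s['ee_pos'],yaw(s),s['joints']);print(delta((433,188,175),0.9))
E
```

```text
16.3667 [439.7170804  177.65110557 184.2150043 ] (np.float64(0.9055740187314458), array([-2.78929858e-03, -1.57531884e-04, -9.99996097e-01])) [-1.00198729  0.38010213  0.65801426  2.09981112 -0.33446891  0.76676944
 -0.79881042]
(array([ 0.004 , -0.0117,  0.0092]), array([-0.0021,  0.0019,  0.0056]))
```

Call:
move_arm:
  commands:
    - {"grip": 1, "dx": 0.004, "dy": -0.0117, "dz": 0.009, "rx": -0.002, "ry": 0.002, "rz": 0.0056}
    - {"grip": 1, "dx": 0.004, "dy": -0.0117, "dz": 0.009, "rx": -0.002, "ry": 0.002, "rz": 0.0056}
    - {"grip": 1, "dx": 0.004, "dy": -0.0117, "dz": 0.009, "rx": -0.002, "ry": 0.002, "rz": 0.0056}
    - {"grip": 1, "dx": 0.004, "dy": -0.0117, "dz": 0.009, "rx": -0.002, "ry": 0.002, "rz": 0.0056}

```text
t: 16.7
ee_pos: [433.2, 187.4, 175.1]
ee_rot: [2.829, 1.365, -0.001]
wrist_force: [-0.1, -0.7, 0.4]
opening: 1.004
```

```bash

python3 - <<'E'
from h import *
s=sense();print(s['t'],s['ee_pos'],yaw(s));shot("w12")
E
```

```text
16.7 [433.19692167 187.36989842 175.05139614] (np.float64(0.8994033170108188), array([-2.41312317e-04, -5.84708994e-04, -9.99999800e-01]))
```

View pics/w12.png

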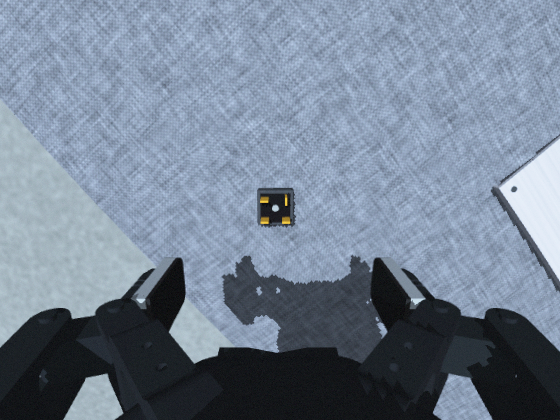

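```bash

python3 - <<'E'
from h import *
crop("w12","w12a",245,175,65,65,9)
E
```

```text
(no output)
```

View pics/w12a.png

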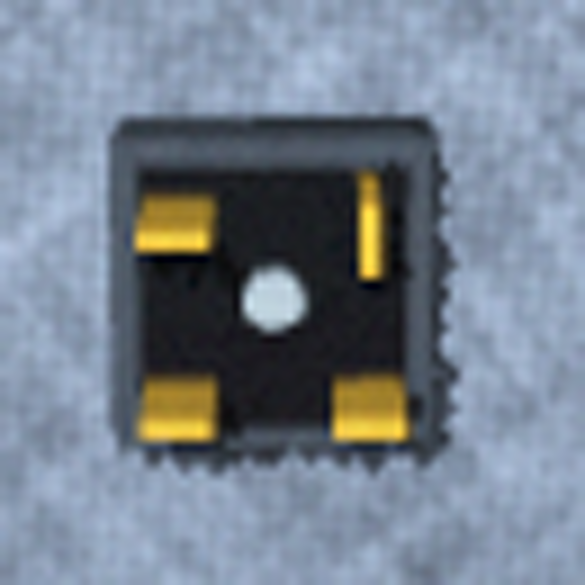

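```bash

python3 - <<'E'
from h import *
ci,_=load("w12");c8,_=load("w8")
f=lambda u,v:((u+.5)/9-.5+245,(v+.5)/9-.5+175)
q=lambda u,v:((u+.5)/8-.5+390,(v+.5)/8-.5+210)
print(tri(ci,f(273,299),c8,q(275,272)),onplane(ci,[f(273,299)],10))
c=onplane(ci,[f(113,120),f(437,120),f(434,448),f(124,445)],6);print(c,c.mean(0),[np.linalg.norm(c[i]-c[i-1]).round(1) for i in range(4)])
print(delta((433.4,190.2,75),0.9))
E
```

```text
(array([433.34533847, 190.64147449,  10.38621632]), np.float64(0.29088821933896686)) [[433.15153231 190.63444789  10.        ]]
[[431.64059375 210.73866768   6.        ]
 [453.34662199 193.47140892   6.        ]
 [435.06661337 170.29309047   6.        ]
 [413.8063826  187.55986405   6.        ]] [433.46505293 190.51575778   6.        ] [np.float64(29.2), np.float64(27.7), np.float64(29.5), np.float64(27.4)]
(array([ 0.0024, -0.002 ,  0.1002]), array([ 0.0004,  0.0002, -0.0015]))
```

Call:
move_arm:
  commands:
    - {"grip": 0.55, "dx": 0.003, "dy": -0.002, "dz": 0.02, "rx": 0, "ry": 0, "rz": 0}
    - {"grip": 0.55, "dx": 0.003, "dy": -0.002, "dz": 0.04, "rx": 0, "ry": 0, "rz": 0}
    - {"grip": 0.55, "dx": 0.003, "dy": -0.002, "dz": 0.06, "rx": 0, "ry": 0, "rz": 0}
    - {"grip": 0.55, "dx": 0.003, "dy": -0.002, "dz": 0.075, "rx": 0, "ry": 0, "rz": 0}
    - {"grip": 0.55, "dx": 0.003, "dy": -0.002, "dz": 0.086, "rx": 0, "ry": 0, "rz": 0}
    - {"grip": 0.55, "dx": 0.003, "dy": -0.002, "dz": 0.093, "rx": 0, "ry": 0, "rz": 0}
    - {"grip": 0.55, "dx": 0.003, "dy": -0.002, "dz": 0.097, "rx": 0, "ry": 0, "rz": 0}
    - {"grip": 0.55, "dx": 0.003, "dy": -0.002, "dz": 0.0985, "rx": 0, "ry": 0, "rz": 0}
    - {"grip": 0.55, "dx": 0.003, "dy": -0.002, "dz": 0.0985, "rx": 0, "ry": 0, "rz": 0}
    - {"grip": 0.55, "dx": 0.003, "dy": -0.002, "dz": 0.0985, "rx": 0, "ry": 0, "rz": 0}

```text
t: 17.58
ee_pos: [434.1, 190.8, 77.3]
ee_rot: [2.83, 1.364, 0.001]
wrist_force: [-0.6, -0.4, -0.3]
opening: 0.551
```

```bash

python3 - <<'E'
from h import *
s=sense();print(s['t'],s['ee_pos'],yaw(s),s['opening'],s['wrist_force']);shot("w13");print(delta((433.3,190.6,75.5),.9))
E
```

```text
17.5833 [434.07339959 190.81805352  77.25669592] (np.float64(0.8986149624527453), array([ 8.19288064e-04,  1.20480410e-04, -9.99999657e-01])) 0.5511416880302336 [-0.58959082 -0.43820845 -0.26970073]
(array([-0.0007, -0.0004,  0.0018]), array([ 0.0006, -0.0007, -0.0013]))
```

View pics/w13.png

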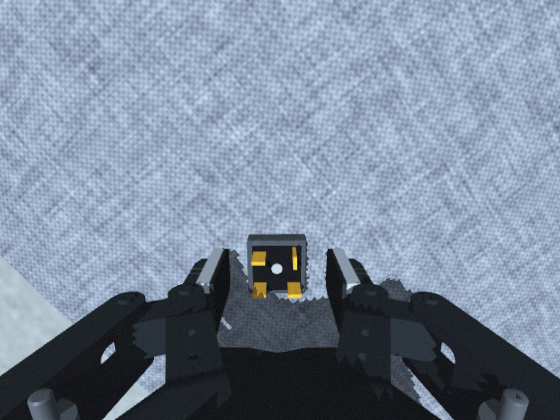

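Call:
move_arm:
  commands:
    - {"grip": 0.55, "dx": -0.0007, "dy": -0.0003, "dz": 0.0018, "rx": 0, "ry": 0, "rz": 0}
    - {"grip": 0.55, "dx": -0.0007, "dy": -0.0003, "dz": 0.0018, "rx": 0, "ry": 0, "rz": 0}
    - {"grip": 0.4, "dx": -0.0007, "dy": -0.0003, "dz": 0.0018, "rx": 0, "ry": 0, "rz": 0}
    - {"grip": 0.2, "dx": -0.0007, "dy": -0.0003, "dz": 0.0018, "rx": 0, "ry": 0, "rz": 0}
    - {"grip": 0.2, "dx": -0.0007, "dy": -0.0003, "dz": 0.0018, "rx": 0, "ry": 0, "rz": 0}
    - {"grip": 0.2, "dx": -0.0007, "dy": -0.0003, "dz": 0.0018, "rx": 0, "ry": 0, "rz": 0}
  force: 25

```text
t: 18.13
ee_pos: [433.4, 190.6, 75.7]
ee_rot: [-2.83, -1.365, -0.002]
wrist_force: [-1.6, -1.9, 7.2]
opening: 0.318
```

```bash

python3 - <<'E'
from h import *
s=sense();print(s['t'],s['ee_pos'],yaw(s),s['opening'],s['wrist_force']);shot("w14")
E
```

```text
18.1333 [433.40927199 190.56036852  75.71339691] (np.float64(0.8986727219104771), array([ 8.79520785e-04,  4.45383646e-04, -9.99999514e-01])) 0.3183075077021445 [-1.58542207 -1.8914021   7.22476152]
```

View pics/w14.png

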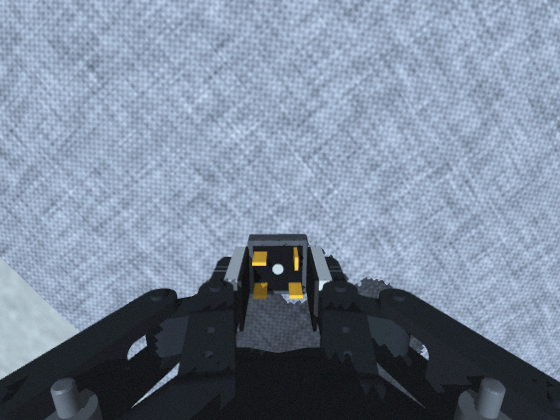

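Call:
move_arm:
  commands:
    - {"grip": 0.2, "dx": 0, "dy": 0, "dz": -0.01, "rx": 0, "ry": 0, "rz": 0}
    - {"grip": 0.2, "dx": 0, "dy": 0, "dz": -0.03, "rx": 0, "ry": 0, "rz": 0}
    - {"grip": 0.2, "dx": 0, "dy": 0, "dz": -0.06, "rx": 0, "ry": 0, "rz": 0}
    - {"grip": 0.2, "dx": 0, "dy": 0.01, "dz": -0.085, "rx": 0, "ry": 0, "rz": 0}
    - {"grip": 0.2, "dx": -0.005, "dy": 0.03, "dz": -0.1, "rx": 0, "ry": 0, "rz": -0.08}
    - {"grip": 0.2, "dx": -0.01, "dy": 0.06, "dz": -0.1, "rx": 0, "ry": 0, "rz": -0.18}
    - {"grip": 0.2, "dx": -0.02, "dy": 0.09, "dz": -0.1, "rx": 0, "ry": 0, "rz": -0.28}
    - {"grip": 0.2, "dx": -0.03, "dy": 0.12, "dz": -0.1, "rx": 0, "ry": 0, "rz": -0.38}

```text
t: 18.85
ee_pos: [509.3, 91.5, 176.8]
ee_rot: [2.515, 1.882, 0.003]
wrist_force: [-0.6, 0.4, 0.4]
opening: 0.314
```

```bash

python3 - <<'E'
from h import *
s=sense();print(s['t'],s['ee_pos'],yaw(s),s['opening'],s['wrist_force'],s['joints']);print(delta((663.7,-135.1,170),1.632))
E
```

```text
18.85 [509.26265426  91.50249006 176.83531231] (np.float64(1.284644151551543), array([ 1.92201015e-03,  8.69425235e-04, -9.99997775e-01])) 0.313650241258233 [-0.5938252   0.43323875  0.38452463] [-0.69092671  0.44526406  0.55733091  2.00295811 -0.33077355  0.77955789
 -0.22565473]
(array([-0.1738,  0.2121,  0.0069]), array([ 0.0018, -0.0011, -0.3474]))
```

Call:
move_arm:
  commands:
    - {"grip": 0.2, "dx": -0.02, "dy": 0.025, "dz": 0, "rx": 0.002, "ry": -0.001, "rz": -0.1}
    - {"grip": 0.2, "dx": -0.04, "dy": 0.05, "dz": 0, "rx": 0.002, "ry": -0.001, "rz": -0.18}
    - {"grip": 0.2, "dx": -0.061, "dy": 0.076, "dz": 0, "rx": 0.002, "ry": -0.001, "rz": -0.26}
    - {"grip": 0.2, "dx": -0.082, "dy": 0.102, "dz": 0, "rx": 0.002, "ry": -0.001, "rz": -0.347}
    - {"grip": 0.2, "dx": -0.103, "dy": 0.128, "dz": 0, "rx": 0.002, "ry": -0.001, "rz": -0.347}
    - {"grip": 0.2, "dx": -0.125, "dy": 0.154, "dz": 0, "rx": 0.002, "ry": -0.001, "rz": -0.347}
    - {"grip": 0.2, "dx": -0.145, "dy": 0.178, "dz": 0, "rx": 0.002, "ry": -0.001, "rz": -0.347}
    - {"grip": 0.2, "dx": -0.16, "dy": 0.196, "dz": 0.005, "rx": 0.002, "ry": -0.001, "rz": -0.347}
    - {"grip": 0.2, "dx": -0.17, "dy": 0.208, "dz": 0.01, "rx": 0.002, "ry": -0.001, "rz": -0.347}
    - {"grip": 0.2, "dx": -0.174, "dy": 0.212, "dz": 0.015, "rx": 0.002, "ry": -0.001, "rz": -0.347}

```text
t: 19.68
ee_pos: [664.1, -138.0, 162.4]
ee_rot: [2.155, 2.284, -0.002]
wrist_force: [0.5, 0.0, -0.4]
opening: 0.315
```

```bash

python3 - <<'E'
from h import *
s=sense();print(s['t'],s['ee_pos'],yaw(s),s['opening'],s['wrist_force'],s['joints']);print(delta((663.7,-135.1,130),1.632))
E
```

```text
19.6833 [ 664.07765    -138.00867253  162.38812146] (np.float64(1.6292921319854674), array([ 1.47724602e-04, -1.77476455e-03, -9.99998414e-01])) 0.31525412173498657 [ 0.54330076  0.0331241  -0.37937229] [-0.14843928  0.70274219  0.45208003  1.58686901 -0.35651319  0.93443876
  0.48259607]
(array([ 0.003 , -0.0002,  0.0324]), array([ 0.    ,  0.0018, -0.0027]))
```

Call:
move_arm:
  commands:
    - {"grip": 0.2, "dx": 0.003, "dy": 0, "dz": 0.012, "rx": 0, "ry": 0.002, "rz": -0.003}
    - {"grip": 0.2, "dx": 0.003, "dy": 0, "dz": 0.022, "rx": 0, "ry": 0.002, "rz": -0.003}
    - {"grip": 0.2, "dx": 0.003, "dy": 0, "dz": 0.03, "rx": 0, "ry": 0.002, "rz": -0.003}
    - {"grip": 0.2, "dx": 0.003, "dy": 0, "dz": 0.032, "rx": 0, "ry": 0.002, "rz": -0.003}
    - {"grip": 0.2, "dx": 0.003, "dy": 0, "dz": 0.032, "rx": 0, "ry": 0.002, "rz": -0.003}
    - {"grip": 0.2, "dx": 0.003, "dy": 0, "dz": 0.032, "rx": 0, "ry": 0.002, "rz": -0.003}

```text
t: 20.18
ee_pos: [663.9, -134.6, 130.6]
ee_rot: [-2.151, -2.289, -0.0]
wrist_force: [-0.3, 0.0, -0.0]
opening: 0.32
```

```bash

python3 - <<'E'
from h import *
s=sense();print(s['t'],s['ee_pos'],yaw(s),s['opening'],s['wrist_force']);shot("w15")
E
```

```text
20.1833 [ 663.92270398 -134.55401694  130.60358838] (np.float64(1.6328690263810637), array([ 1.08387265e-04,  2.88917096e-04, -9.99999952e-01])) 0.31992026592245254 [-0.33349687  0.01706265 -0.04020232]
```

View pics/w15.png

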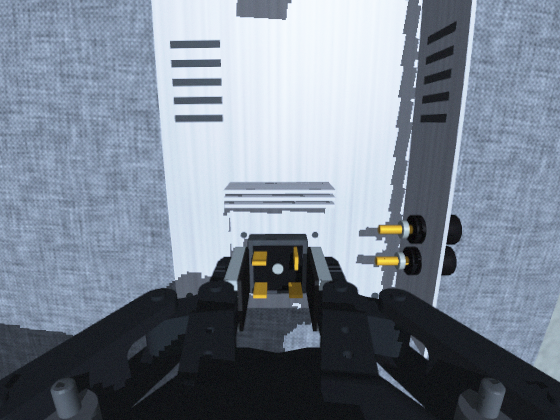

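```bash

python3 - <<'E'
from h import *
ci,_=load("w15")
h=onplane(ci,[(243.5,235.5),(315,235.5)],17);print(h,h.mean(0))
print(onplane(ci,[(277.7,269)],64.9))
print(onplane(ci,[(225,189),(334,189)],35),delta((663.7,-135.0,94),1.632))
E
```

```text
[[ 642.27847574 -136.74053287   17.        ]
 [ 686.32439237 -134.01990918   17.        ]] [ 664.30143405 -135.38022102   17.        ]
[[ 663.28483007 -134.60342834   64.9       ]]
[[ 633.1741114  -104.24472984   35.        ]
 [ 691.36285338 -100.645766     35.        ]] (array([-0.0003, -0.0004,  0.0369]), array([ 0.0006, -0.0001,  0.0007]))
```

Call:
move_arm:
  commands:
    - {"grip": 0.2, "dx": -0.0006, "dy": 0.0005, "dz": 0.009, "rx": 0, "ry": 0, "rz": 0}
    - {"grip": 0.2, "dx": -0.0006, "dy": 0.0005, "dz": 0.018, "rx": 0, "ry": 0, "rz": 0}
    - {"grip": 0.2, "dx": -0.0006, "dy": 0.0005, "dz": 0.025, "rx": 0, "ry": 0, "rz": 0}
    - {"grip": 0.2, "dx": -0.0006, "dy": 0.0005, "dz": 0.03, "rx": 0, "ry": 0, "rz": 0}
    - {"grip": 0.2, "dx": -0.0006, "dy": 0.0005, "dz": 0.033, "rx": 0, "ry": 0, "rz": 0}
    - {"grip": 0.2, "dx": -0.0006, "dy": 0.0005, "dz": 0.035, "rx": 0, "ry": 0, "rz": 0}
    - {"grip": 0.2, "dx": -0.0006, "dy": 0.0005, "dz": 0.036, "rx": 0, "ry": 0, "rz": 0}
    - {"grip": 0.2, "dx": -0.0006, "dy": 0.0005, "dz": 0.036, "rx": 0, "ry": 0, "rz": 0}

```text
t: 20.9
ee_pos: [664.6, -135.3, 94.8]
ee_rot: [2.151, 2.289, 0.001]
wrist_force: [-0.1, 0.4, 0.8]
opening: 0.317
```

Call:
move_arm:
  commands:
    - {"grip": 0.2, "dx": 0, "dy": 0, "dz": 0.0007, "rx": 0, "ry": 0, "rz": 0}
    - {"grip": 0.2, "dx": 0, "dy": 0, "dz": 0.0012, "rx": 0, "ry": 0, "rz": 0}
    - {"grip": 0.2, "dx": 0, "dy": 0, "dz": 0.0012, "rx": 0, "ry": 0, "rz": 0}
    - {"grip": 0.2, "dx": 0, "dy": 0, "dz": 0.0012, "rx": 0, "ry": 0, "rz": 0}

```text
t: 21.23
ee_pos: [664.7, -135.4, 93.7]
ee_rot: [2.151, 2.289, 0.001]
wrist_force: [-0.1, 0.3, 0.2]
opening: 0.32
```

Call:
move_arm:
  commands:
    - {"grip": 0.2, "dx": 0.0002, "dy": -0.0004, "dz": 0.0005, "rx": 0, "ry": 0, "rz": 0}
    - {"grip": 0.2, "dx": 0.0002, "dy": -0.0004, "dz": 0.001, "rx": 0, "ry": 0, "rz": 0}
    - {"grip": 0.2, "dx": 0.0002, "dy": -0.0004, "dz": 0.001, "rx": 0, "ry": 0, "rz": 0}
    - {"grip": 0.2, "dx": 0.0002, "dy": -0.0004, "dz": 0.001, "rx": 0, "ry": 0, "rz": 0}

```text
t: 21.57
ee_pos: [664.3, -135.1, 92.8]
ee_rot: [2.151, 2.289, 0.001]
wrist_force: [-1.1, -0.7, 2.5]
opening: 0.314
```

Call:
move_arm:
  commands:
    - {"grip": 0.38, "dx": 0, "dy": 0, "dz": 0, "rx": 0, "ry": 0, "rz": 0}
    - {"grip": 0.43, "dx": 0, "dy": 0, "dz": 0, "rx": 0, "ry": 0, "rz": 0}
    - {"grip": 0.47, "dx": 0, "dy": 0, "dz": 0, "rx": 0, "ry": 0, "rz": 0}
    - {"grip": 0.47, "dx": 0, "dy": 0, "dz": 0, "rx": 0, "ry": 0, "rz": 0}
    - {"grip": 0.47, "dx": 0, "dy": 0, "dz": -0.01, "rx": 0, "ry": 0, "rz": 0}
    - {"grip": 0.47, "dx": 0, "dy": 0, "dz": -0.03, "rx": 0, "ry": 0, "rz": 0}
    - {"grip": 0.5, "dx": 0, "dy": 0, "dz": -0.065, "rx": 0, "ry": 0, "rz": 0}
    - {"grip": 0.7, "dx": 0, "dy": 0, "dz": -0.1, "rx": 0, "ry": 0, "rz": 0}
    - {"grip": 0.8, "dx": 0, "dy": 0, "dz": -0.12, "rx": 0, "ry": 0, "rz": 0}
    - {"grip": 0.8, "dx": 0, "dy": 0, "dz": -0.12, "rx": 0, "ry": 0, "rz": 0}

```text
t: 22.4
ee_pos: [665.8, -135.8, 218.7]
ee_rot: [2.148, 2.284, 0.008]
wrist_force: [0.3, -0.8, -0.2]
opening: 0.802
```

```bash

python3 - <<'E'
from h import *
s=sense();print(s['t'],s['ee_pos'],yaw(s),s['opening'],s['wrist_force'],s['joints']);shot("w16")
E
```

```text
22.4 [ 665.77902113 -135.83555042  218.71666352] (np.float64(1.6324851555286173), array([ 7.89962558e-03, -6.81894706e-04, -9.99968565e-01])) 0.8024696880315387 [ 0.30719862 -0.76903009 -0.24180023] [-0.16821239  0.63736449  0.47781532  1.55632975 -0.32819394  1.02020254
  0.46191089]
```

View pics/w16.png

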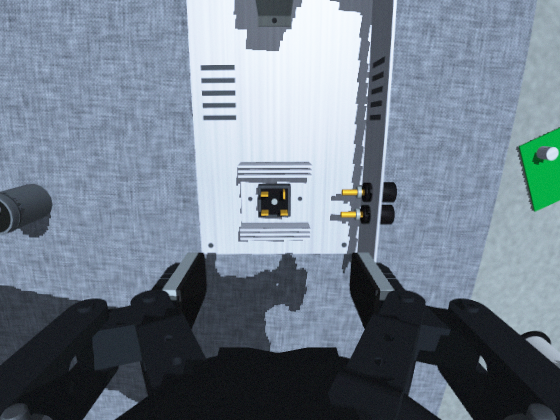

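```bash

python3 - <<'E'
from h import *
crop("w16","w16a",230,155,140,95,5.7)
ci,_=load("w16")
h=onplane(ci,[(250.5,198.5),(299,198.5)],17);print(h,h.mean(0));print(onplane(ci,[(274,201)],27))
E
```

```text
[[ 642.65534079 -136.01342409   17.        ]
 [ 685.44138348 -133.46718386   17.        ]] [ 664.04836214 -134.74030397   17.        ]
[[ 663.39863957 -134.56633777   27.        ]]
```

View pics/w16a.png

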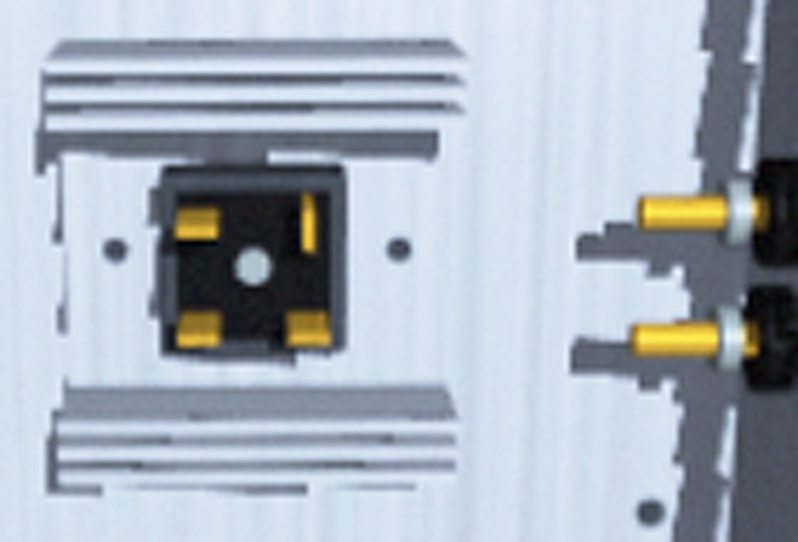

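Call:
move_arm:
  commands:
    - {"grip": 0.8, "dx": 0, "dy": -0.015, "dz": 0, "rx": 0, "ry": -0.001, "rz": 0}
    - {"grip": 0.8, "dx": 0, "dy": -0.045, "dz": 0, "rx": 0, "ry": -0.001, "rz": 0}
    - {"grip": 0.8, "dx": -0.003, "dy": -0.08, "dz": 0, "rx": 0, "ry": -0.001, "rz": 0}
    - {"grip": 0.8, "dx": -0.007, "dy": -0.115, "dz": 0, "rx": 0, "ry": -0.001, "rz": 0}
    - {"grip": 0.8, "dx": -0.007, "dy": -0.15, "dz": 0.01, "rx": 0, "ry": -0.001, "rz": 0}
    - {"grip": 0.8, "dx": -0.007, "dy": -0.185, "dz": 0.02, "rx": 0, "ry": -0.001, "rz": 0}
    - {"grip": 0.8, "dx": -0.007, "dy": -0.21, "dz": 0.025, "rx": 0, "ry": -0.001, "rz": 0}
    - {"grip": 0.8, "dx": -0.007, "dy": -0.226, "dz": 0.025, "rx": 0, "ry": -0.001, "rz": 0}
    - {"grip": 0.8, "dx": -0.007, "dy": -0.232, "dz": 0.025, "rx": 0, "ry": -0.001, "rz": 0}
    - {"grip": 0.8, "dx": -0.007, "dy": -0.232, "dz": 0.025, "rx": 0, "ry": -0.001, "rz": 0}

```text
t: 23.28
ee_pos: [433.2, -156.8, 189.9]
ee_rot: [2.15, 2.285, 0.005]
wrist_force: [1.0, -0.7, 0.6]
opening: 0.799
```

```bash

python3 - <<'E'
from h import *
s=sense();print(s['t'],s['ee_pos'],yaw(s),s['joints'],abs(s['qd']).max());shot("w17")
E
```

```text
23.2833 [ 433.23948172 -156.80893033  189.87549118] (np.float64(1.6319032978579506), array([ 4.96561808e-03, -6.38436492e-04, -9.99987467e-01])) [-0.18342956  0.31805459  0.53849984  2.12846357 -0.23976983  0.74716017
  0.57047132] 0.054916726812519245
```

View pics/w17.png

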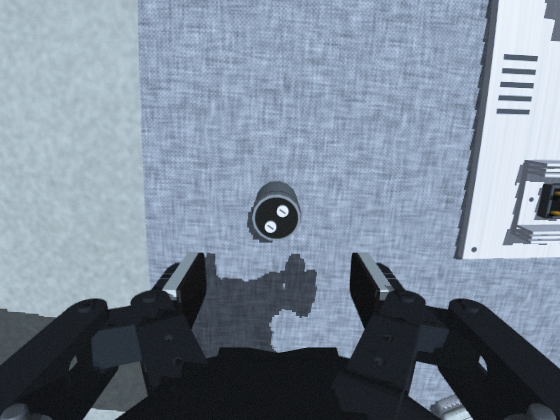

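```bash

python3 - <<'E'
from h import *
crop("w17","w17a",240,170,75,80,7);crop("w4","w4c",0,180,75,70,7)
E
```

```text
(no output)
```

View pics/w17a.png

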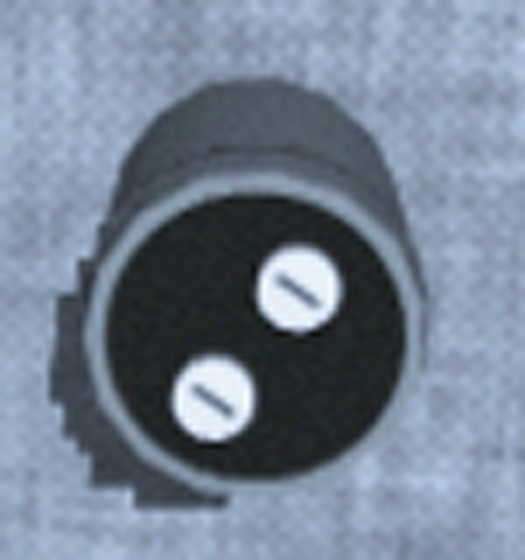

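View pics/w4c.png

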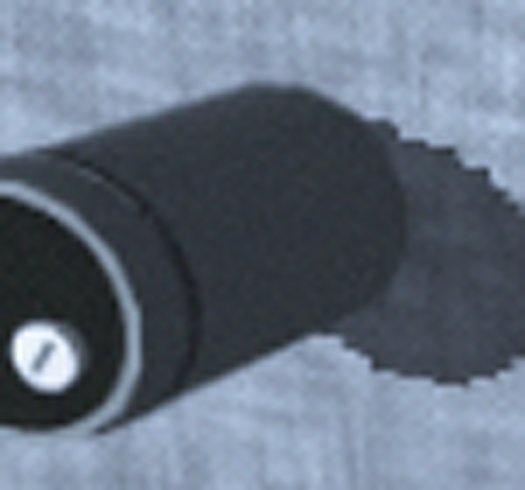

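```bash

python3 - <<'E'
from h import *
ci,_=load("w17");c4,_=load("w4")
f=lambda u,v:((u+.5)/7-.5+240,(v+.5)/7-.5+170)
g=lambda u,v:((u+.5)/7-.5,(v+.5)/7-.5+180)
print(tri(ci,f(213,397),c4,g(45,357)))
print(onplane(ci,[f(256,342.5)],53),onplane(ci,[f(256,332)],50))
r=onplane(ci,[f(85,332),f(426,332),f(256,170),f(256,494)],50);print(np.linalg.norm(r[0]-r[1]),np.linalg.norm(r[2]-r[3]))
p=onplane(ci,[f(256,337)],51.5)[0]
print(p,delta((p[0],p[1],85),1.632))
E
```

```text
(array([ 428.0891741 , -160.33938969,   51.90043789]), np.float64(0.10178870606139645))
[[ 432.0280436 -154.0942963   53.       ]] [[ 432.01903333 -153.93236993   50.        ]]
33.785881913357315 33.5524785429287
[ 432.02221914 -153.9911839    51.5       ] (array([ 0.003 , -0.0029,  0.105 ]), array([0.0057, 0.0014, 0.0006]))
```

Call:
move_arm:
  commands:
    - {"grip": 0.8, "dx": 0.003, "dy": -0.002, "dz": 0.02, "rx": 0.005, "ry": 0.001, "rz": 0}
    - {"grip": 0.8, "dx": 0.003, "dy": -0.002, "dz": 0.045, "rx": 0.005, "ry": 0.001, "rz": 0}
    - {"grip": 0.8, "dx": 0.003, "dy": -0.002, "dz": 0.065, "rx": 0.005, "ry": 0.001, "rz": 0}
    - {"grip": 0.8, "dx": 0.003, "dy": -0.002, "dz": 0.083, "rx": 0.005, "ry": 0.001, "rz": 0}
    - {"grip": 0.8, "dx": 0.003, "dy": -0.002, "dz": 0.096, "rx": 0.005, "ry": 0.001, "rz": 0}
    - {"grip": 0.8, "dx": 0.003, "dy": -0.002, "dz": 0.104, "rx": 0.005, "ry": 0.001, "rz": 0}
    - {"grip": 0.8, "dx": 0.003, "dy": -0.002, "dz": 0.107, "rx": 0.005, "ry": 0.001, "rz": 0}
    - {"grip": 0.8, "dx": 0.003, "dy": -0.002, "dz": 0.108, "rx": 0.005, "ry": 0.001, "rz": 0}
    - {"grip": 0.8, "dx": 0.003, "dy": -0.002, "dz": 0.108, "rx": 0.005, "ry": 0.001, "rz": 0}

```text
t: 24.08
ee_pos: [433.4, -154.1, 82.3]
ee_rot: [2.151, 2.288, 0.001]
wrist_force: [-0.3, -1.2, 0.0]
opening: 0.8
```

```bash

python3 - <<'E'
from h import *
s=sense();print(s['t'],s['ee_pos'],yaw(s),s['wrist_force']);shot("w18");print(delta((432,-154,82),1.632))
E
```

```text
24.0833 [ 433.43577711 -154.0506299    82.3339322 ] (np.float64(1.6327046578467153), array([ 1.27476990e-03, -4.80754368e-04, -9.99999072e-01])) [-0.3168508  -1.21559808  0.02189146]
(array([ 0.0001, -0.0014,  0.0006]), array([0.0016, 0.0006, 0.0007]))
```

View pics/w18.png

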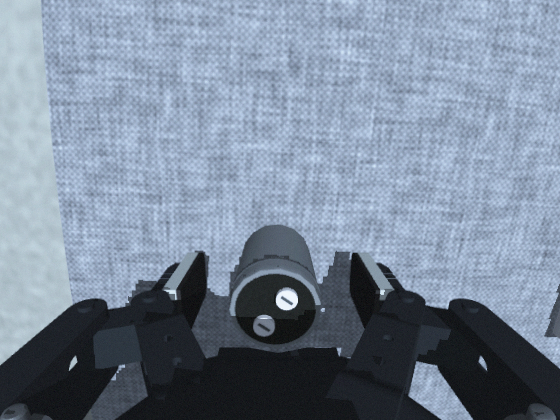

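Call:
move_arm:
  commands:
    - {"grip": 0.7, "dx": 0, "dy": -0.0014, "dz": 0, "rx": 0.0016, "ry": 0.0006, "rz": 0}
    - {"grip": 0.6, "dx": 0, "dy": -0.0014, "dz": 0, "rx": 0.0016, "ry": 0.0006, "rz": 0}
    - {"grip": 0.5, "dx": 0, "dy": -0.0014, "dz": 0, "rx": 0.0016, "ry": 0.0006, "rz": 0}
    - {"grip": 0.3, "dx": 0, "dy": -0.0014, "dz": 0, "rx": 0.0016, "ry": 0.0006, "rz": 0}
    - {"grip": 0.25, "dx": 0, "dy": -0.0014, "dz": 0, "rx": 0.0016, "ry": 0.0006, "rz": 0}
    - {"grip": 0.25, "dx": 0, "dy": -0.0014, "dz": 0, "rx": 0.0016, "ry": 0.0006, "rz": 0}
    - {"grip": 0.25, "dx": 0, "dy": -0.0014, "dz": 0, "rx": 0.0016, "ry": 0.0006, "rz": 0}
  force: 30

```text
t: 24.72
ee_pos: [432.2, -154.1, 83.0]
ee_rot: [2.151, 2.289, 0.001]
wrist_force: [-2.6, 0.4, 9.8]
opening: 0.398
```

Call:
move_arm:
  commands:
    - {"grip": 0.25, "dx": 0, "dy": 0, "dz": -0.01, "rx": 0, "ry": 0, "rz": 0}
    - {"grip": 0.25, "dx": 0, "dy": 0, "dz": -0.03, "rx": 0, "ry": 0, "rz": 0}
    - {"grip": 0.25, "dx": 0, "dy": 0, "dz": -0.06, "rx": 0, "ry": 0, "rz": 0}
    - {"grip": 0.25, "dx": 0.005, "dy": 0.01, "dz": -0.085, "rx": 0, "ry": 0, "rz": 0}
    - {"grip": 0.25, "dx": 0.015, "dy": 0.03, "dz": -0.09, "rx": 0, "ry": 0, "rz": 0}
    - {"grip": 0.25, "dx": 0.03, "dy": 0.06, "dz": -0.09, "rx": 0, "ry": 0, "rz": 0}
    - {"grip": 0.25, "dx": 0.045, "dy": 0.09, "dz": -0.09, "rx": 0, "ry": 0, "rz": 0}

```text
t: 25.3
ee_pos: [520.3, -103.0, 174.7]
ee_rot: [2.152, 2.287, 0.003]
wrist_force: [0.9, -1.1, 0.4]
opening: 0.394
```

```bash

python3 - <<'E'
from h import *
s=sense();print(s['t'],s['ee_pos'],yaw(s),s['wrist_force'],s['opening']);print(delta((658.3,-44.6,160),1.632))
E
```

```text
25.3 [ 520.28416547 -103.0224351   174.71256497] (np.float64(1.6317783790630467), array([ 2.53511988e-03,  5.07689170e-04, -9.99996658e-01])) [ 0.93126301 -1.11698426  0.38644411] 0.39384517845275435
(array([0.0499, 0.1413, 0.0151]), array([ 0.0026, -0.0004, -0.0002]))
```

Call:
move_arm:
  commands:
    - {"grip": 0.25, "dx": 0.01, "dy": 0.03, "dz": 0, "rx": 0.0026, "ry": 0, "rz": 0}
    - {"grip": 0.25, "dx": 0.02, "dy": 0.06, "dz": 0, "rx": 0.0026, "ry": 0, "rz": 0}
    - {"grip": 0.25, "dx": 0.03, "dy": 0.088, "dz": 0, "rx": 0.0026, "ry": 0, "rz": 0}
    - {"grip": 0.25, "dx": 0.04, "dy": 0.112, "dz": 0, "rx": 0.0026, "ry": 0, "rz": 0}
    - {"grip": 0.25, "dx": 0.046, "dy": 0.13, "dz": 0.005, "rx": 0.0026, "ry": 0, "rz": 0}
    - {"grip": 0.25, "dx": 0.05, "dy": 0.138, "dz": 0.015, "rx": 0.0026, "ry": 0, "rz": 0}
    - {"grip": 0.25, "dx": 0.05, "dy": 0.141, "dz": 0.027, "rx": 0.0026, "ry": 0, "rz": 0}
    - {"grip": 0.25, "dx": 0.05, "dy": 0.141, "dz": 0.035, "rx": 0.0026, "ry": 0, "rz": 0}
    - {"grip": 0.25, "dx": 0.05, "dy": 0.141, "dz": 0.04, "rx": 0.0026, "ry": 0, "rz": 0}
    - {"grip": 0.25, "dx": 0.05, "dy": 0.141, "dz": 0.04, "rx": 0.0026, "ry": 0, "rz": 0}

```text
t: 26.13
ee_pos: [656.6, -45.4, 133.8]
ee_rot: [-2.153, -2.285, 0.003]
wrist_force: [-0.2, 0.1, -1.0]
opening: 0.398
```

```bash

python3 - <<'E'
from h import *
s=sense();print(s['t'],s['ee_pos'],yaw(s),s['wrist_force'],s['opening']);shot("w19");print(delta((658.3,-44.6,96),1.632))
E
```

```text
26.1333 [656.61700143 -45.37774682 133.75338378] (np.float64(1.6304796933466466), array([-2.54289806e-03,  3.34178917e-05, -9.99996766e-01])) [-0.20875837  0.08954791 -0.98521971] 0.3980350087405022
(array([0.0006, 0.0013, 0.0387]), array([-0.0014, -0.0002, -0.0014]))
```

View pics/w19.png

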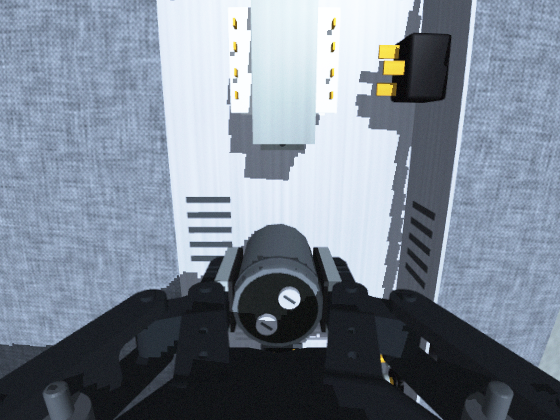

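Call:
move_arm:
  commands:
    - {"grip": 0.25, "dx": 0.0006, "dy": 0.0014, "dz": 0.008, "rx": -0.0014, "ry": 0, "rz": -0.001}
    - {"grip": 0.25, "dx": 0.0006, "dy": 0.0014, "dz": 0.017, "rx": -0.0014, "ry": 0, "rz": -0.001}
    - {"grip": 0.25, "dx": 0.0006, "dy": 0.0014, "dz": 0.025, "rx": -0.0014, "ry": 0, "rz": -0.001}
    - {"grip": 0.25, "dx": 0.0006, "dy": 0.0014, "dz": 0.031, "rx": -0.0014, "ry": 0, "rz": -0.001}
    - {"grip": 0.25, "dx": 0.0006, "dy": 0.0014, "dz": 0.035, "rx": -0.0014, "ry": 0, "rz": -0.001}
    - {"grip": 0.25, "dx": 0.0006, "dy": 0.0014, "dz": 0.0375, "rx": -0.0014, "ry": 0, "rz": -0.001}
    - {"grip": 0.25, "dx": 0.0006, "dy": 0.0014, "dz": 0.0385, "rx": -0.0014, "ry": 0, "rz": -0.001}
    - {"grip": 0.25, "dx": 0.0006, "dy": 0.0014, "dz": 0.0385, "rx": -0.0014, "ry": 0, "rz": -0.001}

```text
t: 26.85
ee_pos: [658.4, -44.6, 96.1]
ee_rot: [-2.153, -2.288, -0.0]
wrist_force: [-0.3, -0.2, -1.0]
opening: 0.395
```

```bash

python3 - <<'E'
from h import *
s=sense();print(s['t'],s['ee_pos'],yaw(s),s['wrist_force'],s['opening']);print(delta((658.3,-44.6,94),1.632))
E
```

```text
26.85 [658.44648709 -44.62172867  96.05778316] (np.float64(1.6316387413193782), array([-4.47466205e-05,  1.60303009e-04, -9.99999986e-01])) [-0.32931956 -0.20936856 -0.99070501] 0.39511752430411834
(array([ 0.    , -0.0001,  0.0021]), array([-0.    , -0.0002, -0.0004]))
```

Call:
move_arm:
  commands:
    - {"grip": 0.25, "dx": 0, "dy": 0, "dz": 0.0007, "rx": 0, "ry": 0, "rz": 0}
    - {"grip": 0.25, "dx": 0, "dy": 0, "dz": 0.0014, "rx": 0, "ry": 0, "rz": 0}
    - {"grip": 0.25, "dx": 0, "dy": 0, "dz": 0.002, "rx": 0, "ry": 0, "rz": 0}
    - {"grip": 0.25, "dx": 0, "dy": 0, "dz": 0.002, "rx": 0, "ry": 0, "rz": 0}

```text
t: 27.18
ee_pos: [658.5, -44.6, 94.1]
ee_rot: [-2.153, -2.288, -0.0]
wrist_force: [0.5, -0.4, -1.0]
opening: 0.395
```

Not in contact yet; a bit further.

Call:
move_arm:
  commands:
    - {"grip": 0.25, "dx": 0, "dy": 0, "dz": 0.0005, "rx": 0, "ry": 0, "rz": 0}
    - {"grip": 0.25, "dx": 0, "dy": 0, "dz": 0.001, "rx": 0, "ry": 0, "rz": 0}
    - {"grip": 0.25, "dx": 0, "dy": 0, "dz": 0.001, "rx": 0, "ry": 0, "rz": 0}
    - {"grip": 0.25, "dx": 0, "dy": 0, "dz": 0.001, "rx": 0, "ry": 0, "rz": 0}

```text
t: 27.52
ee_pos: [658.6, -44.6, 94.0]
ee_rot: [-2.153, -2.288, -0.001]
wrist_force: [-5.4, 1.1, 14.0]
opening: 0.398
```

Call:
move_arm:
  commands:
    - {"grip": 0.25, "dx": 0, "dy": 0, "dz": -0.0004, "rx": 0, "ry": 0, "rz": 0}
    - {"grip": 0.45, "dx": 0, "dy": 0, "dz": -0.0004, "rx": 0, "ry": 0, "rz": 0}
    - {"grip": 0.5, "dx": 0, "dy": 0, "dz": -0.0004, "rx": 0, "ry": 0, "rz": 0}
    - {"grip": 0.6, "dx": 0, "dy": 0, "dz": -0.0004, "rx": 0, "ry": 0, "rz": 0}
    - {"grip": 0.6, "dx": 0, "dy": 0, "dz": -0.01, "rx": 0, "ry": 0, "rz": 0}
    - {"grip": 0.6, "dx": 0, "dy": 0, "dz": -0.03, "rx": 0, "ry": 0, "rz": 0}
    - {"grip": 0.6, "dx": 0, "dy": 0, "dz": -0.065, "rx": 0, "ry": 0, "rz": 0}
    - {"grip": 0.7, "dx": 0, "dy": 0, "dz": -0.1, "rx": 0, "ry": 0, "rz": 0}
    - {"grip": 0.8, "dx": 0, "dy": 0, "dz": -0.135, "rx": 0, "ry": 0, "rz": 0}
    - {"grip": 0.8, "dx": 0, "dy": 0, "dz": -0.16, "rx": 0, "ry": 0, "rz": 0}

```text
t: 28.35
ee_pos: [658.8, -45.0, 258.0]
ee_rot: [2.152, 2.286, 0.004]
wrist_force: [0.3, -0.7, 0.7]
opening: 0.798
```

```bash

python3 - <<'E'
from h import *
s=sense();print(s['t'],s['ee_pos'],yaw(s),s['opening'],s['wrist_force']);print(delta((640,-55,320),0.061)); 
E
```

```text
28.35 [658.82979459 -45.0350119  258.00572985] (np.float64(1.6312411028650322), array([ 3.10645733e-03,  4.75099303e-04, -9.99995062e-01])) 0.7983729817718279 [ 0.34257112 -0.73421616  0.72424646]
(array([-0.0088, -0.0192, -0.0621]), array([ 0.0022, -0.0027,  1.5702]))
```

Call:
move_arm:
  commands:
    - {"grip": 0.8, "dx": -0.009, "dy": -0.019, "dz": -0.03, "rx": 0, "ry": 0, "rz": 0.12}
    - {"grip": 0.8, "dx": -0.009, "dy": -0.019, "dz": -0.062, "rx": 0, "ry": 0, "rz": 0.24}
    - {"grip": 0.8, "dx": -0.009, "dy": -0.019, "dz": -0.062, "rx": 0, "ry": 0, "rz": 0.36}
    - {"grip": 0.8, "dx": -0.009, "dy": -0.019, "dz": -0.062, "rx": 0, "ry": 0, "rz": 0.48}
    - {"grip": 0.8, "dx": -0.009, "dy": -0.019, "dz": -0.062, "rx": 0, "ry": 0, "rz": 0.6}
    - {"grip": 0.8, "dx": -0.009, "dy": -0.019, "dz": -0.062, "rx": 0, "ry": 0, "rz": 0.72}
    - {"grip": 0.8, "dx": -0.009, "dy": -0.019, "dz": -0.062, "rx": 0, "ry": 0, "rz": 0.84}
    - {"grip": 0.8, "dx": -0.009, "dy": -0.019, "dz": -0.062, "rx": 0, "ry": 0, "rz": 0.96}
    - {"grip": 0.8, "dx": -0.009, "dy": -0.019, "dz": -0.062, "rx": 0, "ry": 0, "rz": 1.08}
    - {"grip": 0.8, "dx": -0.009, "dy": -0.019, "dz": -0.062, "rx": 0, "ry": 0, "rz": 1.18}

```text
t: 29.18
ee_pos: [640.0, -55.3, 320.6]
ee_rot: [3.064, 0.693, 0.005]
wrist_force: [0.2, 0.2, -0.4]
opening: 0.797
```

```bash

python3 - <<'E'
from h import *
s=sense();print(s['t'],s['ee_pos'],yaw(s),s['joints']);print(delta((640,-55,310),0.061)); 
E
```

```text
29.1833 [640.0496658  -55.2524297  320.59797305] (np.float64(0.44477731110576185), array([ 3.40076780e-03,  6.76208888e-04, -9.99993989e-01])) [-0.51413831  0.54201781  0.79943785  1.57094468 -0.40955851  1.19986499
 -0.76309729]
(array([ 0.    , -0.0003,  0.0106]), array([ 2.000e-04, -3.500e-03,  3.838e-01]))
```

Call:
move_arm:
  commands:
    - {"grip": 0.8, "dx": 0, "dy": 0, "dz": 0.01, "rx": 0, "ry": -0.0035, "rz": 0.12}
    - {"grip": 0.8, "dx": 0, "dy": 0, "dz": 0.01, "rx": 0, "ry": -0.0035, "rz": 0.24}
    - {"grip": 0.8, "dx": 0, "dy": 0, "dz": 0.01, "rx": 0, "ry": -0.0035, "rz": 0.34}
    - {"grip": 0.8, "dx": 0, "dy": 0, "dz": 0.01, "rx": 0, "ry": -0.0035, "rz": 0.384}
    - {"grip": 0.8, "dx": 0, "dy": 0, "dz": 0.01, "rx": 0, "ry": -0.0035, "rz": 0.384}
    - {"grip": 0.8, "dx": 0, "dy": 0, "dz": 0.01, "rx": 0, "ry": -0.0035, "rz": 0.384}

```text
t: 29.68
ee_pos: [640.0, -55.1, 311.0]
ee_rot: [3.14, 0.099, 0.0]
wrist_force: [-0.1, 0.2, -0.3]
opening: 0.802
```

```bash

python3 - <<'E'
from h import *
s=sense();print(s['t'],s['ee_pos'],yaw(s)); shot("w20"); shot("top1","top");shot("scene1","scene")
crop("w20","w20a",140,70,280,200,2.8)
E
```

```text
29.6833 [640.03770277 -55.13880668 311.00640898] (np.float64(0.06277540667303935), array([ 1.87639016e-04, -1.60608968e-04, -9.99999969e-01]))
```

View pics/w20.png

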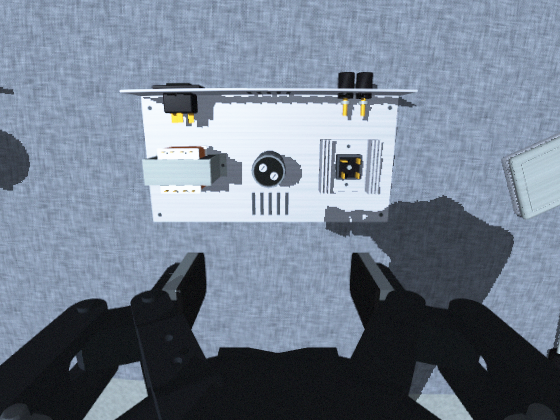

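View pics/w20a.png

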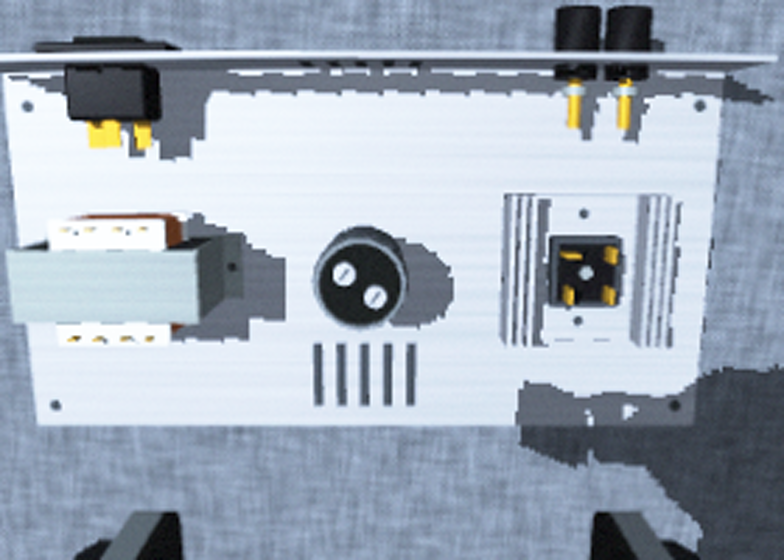

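View pics/scene1.png

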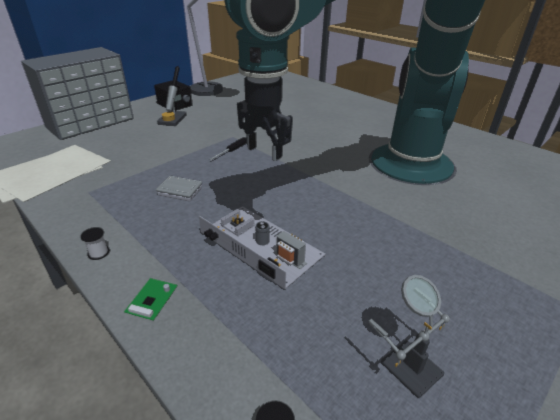

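```bash

python3 - <<'E'
from h import *
ci,_=load("w20")
f=lambda u,v:((u+.5)/2.8-.5+140,(v+.5)/2.8-.5+70)
a=.061;X=np.array([np.cos(a),np.sin(a)]);Y=np.array([-np.sin(a),np.cos(a)])
T=onplane(ci,[f(6,252),f(196,251),f(197,320),f(14,321)],68).mean(0)
H=onplane(ci,[f(584,213),f(578,320)],17).mean(0)
Rr=onplane(ci,[f(586,273)],27)[0]
C=onplane(ci,[f(360,284)],63)[0];Cm=onplane(ci,[f(359.5,285)],61)[0]
L=onplane(ci,[f(118,148)],36)[0];S=onplane(ci,[f(573,128.5),f(624,129)],36).mean(0)
O=np.array([662.5,-46])
for n,p in zip("T H R C Cm inlet term".split(),(T,H,Rr,C,Cm,L,S)):print(n,p.round(1),((p[:2]-O)@X).round(1),((p[:2]-O)@Y).round(1))
a_,b_=cv2.imread("pics/top0.png"),cv2.imread("pics/top1.png")
for n,(x,y,w,h) in {"hh":(105,130,75,70),"tin":(370,155,55,48),"sd":(420,235,25,72)}.items():
    d=cv2.absdiff(a_[y:y+h,x:x+w],b_[y:y+h,x:x+w]);print(n,d.mean().round(2),(d.max(2)>40).sum())
E
```

```text
T [652.9  46.5  68. ] -3.9 92.9
H [ 664.2 -135.    17. ] -3.7 -89.0
R [ 663.2 -135.    27. ] -4.7 -88.9
C [658.5 -45.4  63. ] -4.0 0.9
Cm [657.8 -45.2  61. ] -4.7 1.1
inlet [700.8  49.8  36. ] 44.0 93.3
term [ 719.  -131.3   36. ] 51.2 -88.6
hh 17.77 0
tin 20.69 0
sd 16.88 0
```

View pics/top1.png

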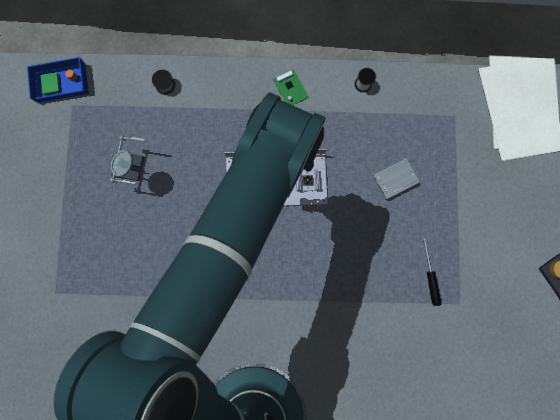

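```bash
python3 -c "
from rig import *
print(job_done(),sense()['t'])"
```

```text
the job is handed in; nothing more can be done
the job is handed in; nothing more can be done
```

I placed all four parts in the order asked and handed the job in after about 30 s of robot time. I set each part down under force control (at most about 14 N at the wrist), let go, and backed the gripper well clear.

Checks in the final wrist picture, in chassis coordinates:

| Part | Result | Offset |
|---|---|---|
| Transformer | About 25 mm from coil to lug tips | 0.4 mm off the inlet's middle line |
| Heat sink | About 25 mm to stud tips | 0.4 mm off the terminals' middle line |
| Rectifier | Flat, blades up, square in the channel | About 1 mm along the channel, 0.1 mm across it |
| Capacitor | Upright, in line with the transformer and heat sink | About 1 mm from their midpoint |

Just after they were set down, the transformer and heat sink were square to the panel within about 0.3°.

The helping-hands stand, tin and screwdriver have the same place in the top picture before and after. The brightness in that picture shifted overall.

- **Camera disagreement:** the top camera put the connectors about 2.5 mm further along the panel than the wrist camera did. I used the wrist camera throughout, for both the parts and their places.
- **Height check:** a rough first two-view height check on one lug and one stud tip gave 28 mm and 43 mm, against the given 36 mm. Repeating it on the lugs with two wrist views gave 32–33 mm, and I used the given 36 mm.

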